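# Fit the coolant strainer and screw down its ring

## Task

Refit the strainer of the coolant filter cup: first set the loose strainer disk, stud up, into the cup's mouth so that it sits flat and let go of it, then put the knurled ring over it and screw it on clockwise until it is tight and clamps the strainer down by itself. The cup stands a little off-centre and turned in its bracket, so feel your way in: use a light hand, never force the disk or the ring, and leave the other things on the bench where they are.

Things in the scene. Friction and masses are not known exactly. Their poses are not given: they have to be found in the camera images.
- bracket: Fixed steel plate, 120 x 100 x 10 mm, carrying the aluminium filter cup, mouth up. Origin: plate's underside centre, z up. The cup is upright and immovable, but its axis is up to 3.5 mm off the origin along x and along y and the cup is turned up to 0.6 rad either way; neither is measured. Cup body 60 mm across to 70 mm height, then a neck 46 mm across to the rim at 100 mm. Brass spout at 36 mm height.
- mouth (a point): Where the middle of the cup's mouth would be without that offset: 100 mm above the bracket's origin, same axes. True mouth: bore 39 mm across; inside it a flat sprung seat plate, top 6 mm below the rim, giving way up to 6 mm at 4 N per mm after the first 2 N.
- thread (a point): Nominal thread start: on the cup's axis, 94 mm above the bracket's origin, same axes. Three ridges round the neck, 55 mm across, 3 mm thick, 70 degrees long each, fall clockwise seen from above: underside 94 mm high at the start, 87 mm at the end, with a stop block under the last 8 degrees. The gaps between, 50 degrees wide, are centred at 0, 120, 240 degrees from x (plus the cup's turn).
- strainer: Loose steel strainer disk, 37 mm across, 11 mm thick, lower edge chamfered 1.3 mm, with small holes and a round stud, 10 mm across, rising 24 mm from the middle of its top (to 35 mm). Origin: centre of the underside, z along the stud. Lies stud up on the bench. 60 to 130 g. Seated in the cup its underside is 94 mm above the bench, its top 5 mm above the rim.
- screw_ring: Loose knurled steel screw ring, 64 mm across, 22 mm tall, lying open side down. Origin: centre of its lower edge, z up. Flange on top, 4 mm thick, with a 26 mm hole for the stud; skirt bore 58 mm. Inside the skirt, 3 lugs 5 mm wide, 0.5 to 5.5 mm above the lower edge, tips on a 49 mm circle, at 0, 120, 240 degrees from its x axis, each marked by a dark bar on top. 100 to 200 g.
- ring_top (a point): Centre of the ring's top face, 22 mm above its origin, same axes. With the lugs in the gaps the ring rests on the seated strainer, its top 109 mm above the bench (112 to 119 mm if the lugs stand on the ridges). Turned clockwise from mid gap it begins to clamp after about 0.7 rad and meets hard stops after about 1.4 rad, 4 mm lower; in between it is drawn down 5.5 mm per rad. It stays where it is turned.
- wrench: Bystander: open-ended wrench lying down, about 180 mm long. Origin at its underside or middle.
- chuck_key: Bystander: T-shaped chuck key lying down, about 80 x 90 mm. Origin at its underside or middle.
- oil_bottle: Bystander: small upright plastic bottle, 52 mm across, 130 mm tall. Origin at its underside or middle.
- spare_collar: Bystander: plain smooth collar, 42 mm across, 24 mm hole, 16 mm tall. Origin at its underside or middle.
- profile_offcut: Bystander: bar of aluminium profile lying down, 90 x 30 x 30 mm. Origin at its underside or middle.
- drill_chuck: Bystander: dark drill chuck standing nose up, 42 mm across, 66 mm tall. Origin at its underside or middle.
- chip_brush: Bystander: hand brush lying down. Origin at its underside or middle.
- bar_stock: Bystander: short round brass bar standing up, 22 mm across, 60 mm tall. Origin at its underside or middle.

How it is judged:
By the outcome, as a careful person would: the job done as asked, in the order asked, and still so for the second after the job is handed in, with the robot touching nothing.
It also fails if it takes over 72 s, if anything falls off the work surface, if the arm or the gripper's body presses on something with over 40 N, if the wrist force passes 120 N, or if a joint passes its speed limit or range.

## Robot

A 6-joint arm with a two-finger parallel gripper is mounted at the origin on the work surface. World frame = base frame: x ahead of the robot, y to its left, z up, the work surface at z = 0. Lengths are in m, angles in degrees, forces in N, time in s.
With the tool pointing down it reaches from about 0.4 to 0.825 m from the base axis. Payload 7 kg.
Tool frame: the origin (TCP) lies midway between the tips of the shut fingers; the grasp point (between the pads) lies 19 mm behind it (ctrl.grasp_offset is the distance from the TCP to the grasp point, in m); z points along the fingers, x is the direction in which the jaws open and shut, and the axes are right-handed (so a half turn about z gives the same grasp; the last joint's range is limited). The gripper opens to 88 mm and grips with 3 to 60 N. Pads are 19 mm wide; open, the fingers measure 130 mm over their backs; the gripper's body (78 mm by 193 mm) begins 47 mm behind the grasp point.
Start: joints at [-59.353, 20.546, 0.682, 0, -70.136, -16.507], TCP at [0.165, -0.655, 0.227] pointing down, gripper open.
Joint ranges: [-176.03, 176.03], [-82.01, 121.73], [-58.28, 71.71], [-173.87, 95.51], [-174.79, -0.11], [-173.66, 173.66]. Speed limits (degrees/s): [136.94, 136.94, 172.46, 180, 180, 180].

## Interface

Orientations are given as [roll, pitch, yaw] about the fixed x, y, z axes, in that order (R = Rz(yaw) Ry(pitch) Rx(roll)).
In Python, from plant import sensors, snapshot, order, ctrl gives the robot as it stands.
- The arm moves only by the tool send_rows, never from a script. Its argument "commands" is a list of rows, each a list of 3 entries, a list of its own where there are three numbers: the closure, from 0 (fully open) to 1 (shut), then the shift along the world's x, y, z in units of 0.25 m (1.0 is 0.25 m), then the turn, a rotation vector about the world's x, y, z in units of 360 degrees (1.0 is 360 degrees). In form: [[hand, [x, y, z], [ax, ay, az]], ...]. A call has 1 to 12 rows; each row shifts and turns the pose as measured when the row begins; what a row does not reach is not made up. A row lasts 1/10 s, in which the tool goes at most 50 mm and 8.59 degrees, less where a joint would pass 70% of its speed; a pose out of reach is approached as far as the arm can. A call with a number of a shift or a turn outside -1 to 1 is refused whole. A call with a gripper value outside its range is refused whole. The fingers move at their own pace and stop on an object; the grip force is fixed at half the most. Time passes only in rows, so rows that do not move let the fingers close. It gives the time, the measured TCP pose, the force and the opening at its end, in the units of the state.
- sensors.get_obs(): the state, without advancing time (a new reading comes with each control period).
- snapshot(name): name is "side" or "top" or "wrist"; returns a dict with "color" (384x512x3 uint8, blue, green, red), "z_map" (384x512 float32, m along the optical axis (not along the pixel's ray), 0 where there is no reading), "mtx" (3x3 intrinsics, pixels), "xyz" and "attitude" of the camera in the world. Camera axes: x right, y down, z forward; pixel columns grow to the right and rows downward; lengths in m; the calibration is good to about 2 mm. A picture is of the moment at which its call begins.
- order.close_job(): hands the job in, once; it reports no verdict.
The state is a dict: "clock": time; "joint_pos": joint angles; "qvel": joint speeds; "tau": joint torques, N m; "tool_pos": TCP position; "orientation": TCP orientation; "force": force on the tool from outside, world axes, zero at the start; "moment": the same for the moment, N m; "opening": finger opening in m.
Only numpy, scipy, OpenCV 4.12 (cv2) and the standard library are available. Lean on these libraries where they do the work, as an engineer would, in place of code of your own. Each camera call takes 0.05 s, during which the arm holds its last target.

## Working session

There is one attempt and no reset: what is moved stays moved. The work goes in short steps, Python scripts to look and compute and a tool call to move; the robot and the scene stay as the last step left them, time stands still between calls to the robot, and variables do not carry over. Pictures are saved under pics/ and viewed, and the job is handed in when it is done.

Besides the shell and the picture viewer there is one more tool, called after ">>>" as name(argument=value, ...) on one line, values as JSON. send_rows: Moves the arm, as the interface text tells. Its arguments: {"type":"object","properties":{"commands":{"type":"array","items":{"type":"array"}}},"required":["commands"]}

```bash
ls; mkdir -p pics
python3 - <<'E'
from plant import sensors, snapshot, order, ctrl
import cv2,numpy as np
print(sensors.get_obs()); print(ctrl.grasp_offset)
for n in ["side","top","wrist"]:
    s=snapshot(n); cv2.imwrite(f"pics/a_{n}.png",s["color"]); np.savez(f"a_{n}.npz",**s)
    print(n,s["mtx"].tolist(),s["xyz"],s["attitude"])
E
```

```text
pics
{'clock': 0.0, 'joint_pos': array([-5.93530561e+01,  2.05915454e+01,  6.36837420e-01, -2.01597663e-02,
       -7.01358038e+01, -1.65079661e+01]), 'qvel': array([ 0.09353979,  0.11966577, -0.05463896, -0.07721766,  0.05247183,
       -0.13759042]), 'tau': array([-2.65424587e-04, -5.82715845e+01,  2.93067706e+01,  6.99767411e+00,
        6.96237505e-03, -1.49798116e-04]), 'tool_pos': array([ 0.16476637, -0.6541045 ,  0.22564459]), 'orientation': array([-1.79992449e+02, -9.21664694e-02,  1.04132107e+02]), 'force': array([-0.35455194, -0.61547631, -0.70762973]), 'moment': array([-0.02131532,  0.01451615,  0.00286719]), 'opening': 0.0877115735772771}
0.0188
side [[408.07780953193577, 0.0, 260.5137025726827], [0.0, 408.07780953193577, 191.3692547243267], [0.0, 0.0, 1.0]] [0.26699985 0.81579395 0.82068403] [-129.4184515    -0.84362769 -160.20373438]
top [[391.2672500801927, 0.0, 258.8801867206464], [0.0, 391.2672500801927, 192.12199084634497], [0.0, 0.0, 1.0]] [0.47301177 0.0113813  1.25406977] [-1.77161848e+02 -2.63755704e-02 -9.00461232e+01]
wrist [[336.37297630794257, 0.0, 255.23175733369516], [0.0, 336.37297630794257, 193.14231236877254], [0.0, 0.0, 1.0]] [ 0.09782811 -0.67171566  0.38367163] [ 1.64934964e+02 -1.08099175e-01  1.04185370e+02]
```

View pics/a_top.png

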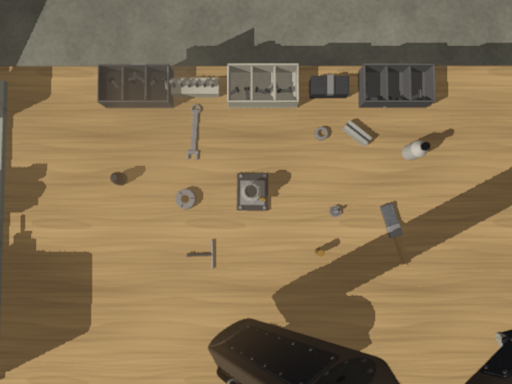

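View pics/a_side.png

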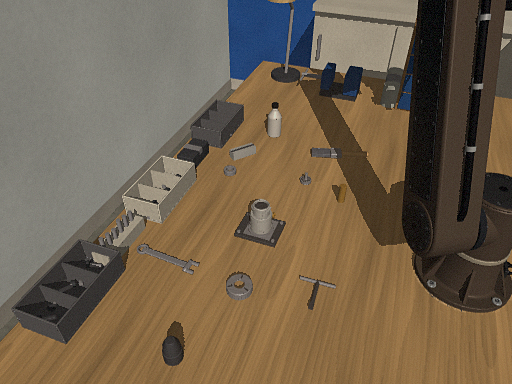

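View pics/a_wrist.png

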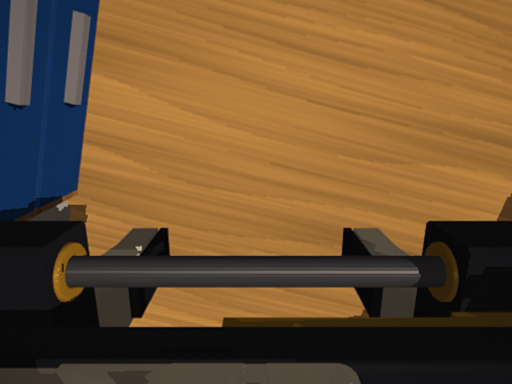

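The top view shows the ring at about (186,199), the strainer at (336,211) and the bracket at (252,191). The side view shows the strainer at (305,179) and the ring at (239,287). Next I'll measure these.

```bash
cat > h.py <<'E'
import numpy as np,cv2
from scipy.spatial.transform import Rotation as R
def cam(s):
    return R.from_euler('xyz',s["attitude"],degrees=True).as_matrix(),np.array(s["xyz"])
def ray(s,u,v,z):
    """pixel(s) -> world on plane z"""
    Rm,t=cam(s);K=s["mtx"];uv=np.stack([np.atleast_1d(u),np.atleast_1d(v),np.ones(np.size(u))])
    d=(Rm@(np.linalg.inv(K)@uv)).T
    return t+d*((z-t[2])/d[:,2:3])
def cloud(s):
    Rm,t=cam(s);K=s["mtx"];Z=s["z_map"];v,u=np.mgrid[:Z.shape[0],:Z.shape[1]]
    d=np.stack([(u-K[0,2])/K[0,0]*Z,(v-K[1,2])/K[1,1]*Z,Z],-1)
    return d@Rm.T+t
def proj(s,P):
    Rm,t=cam(s);p=(np.atleast_2d(P)-t)@Rm@s["mtx"].T
    return p[:,:2]/p[:,2:]
def crop(s,c,r,k,name):
    u,v=int(c[0]),int(c[1]);im=s["color"][max(v-r,0):v+r,max(u-r,0):u+r]
    cv2.imwrite(name,cv2.resize(im,None,fx=k,fy=k,interpolation=cv2.INTER_CUBIC))
def ld(f): return dict(np.load(f))
E
python3 - <<'E'
from h import *
s=ld("a_top.npz")
t=[s["color"][v-30:v+30,u-30:u+30] for u,v in[(186,199),(252,191),(336,211)]]
cv2.imwrite("pics/b1.png",cv2.resize(np.hstack(t),None,fx=4.4,fy=4.4,interpolation=cv2.INTER_CUBIC))
s2=ld("a_side.npz")
t=[s2["color"][v-30:v+30,u-30:u+30] for u,v in[(239,287),(261,220),(305,179)]]
cv2.imwrite("pics/b2.png",cv2.resize(np.hstack(t),None,fx=4.4,fy=4.4,interpolation=cv2.INTER_CUBIC))
for nm,s in(("top",s),("side",s2)):
    C=cloud(s); print(nm,"bench",np.median(C[230:240,150:300,2]) if nm=="top" else np.median(C[300:330,200:230,2]))
    for n,c,zr in(("ring",(186,199) if nm=="top" else (239,287),(.017,.03)),("ring top",(186,199) if nm=="top" else (239,287),(.02,.03)),("str",(336,211) if nm=="top" else (305,179),(.006,.016)),("stud",(336,211) if nm=="top" else (305,179),(.025,.05)),("rim",(252,191)if nm=="top" else (261,215),(.09,.11)),("plate",(252,195)if nm=="top" else (261,220),(.006,.014))):
        m=np.zeros(C.shape[:2],bool);r=28;m[c[1]-r:c[1]+r,c[0]-r:c[0]+r]=1
        m&=(C[...,2]>zr[0])&(C[...,2]<zr[1]); p=C[m]
        if len(p): print(nm,n,len(p),p.mean(0).round(4),p.min(0).round(4),p.max(0).round(4))
E
```

```text
top bench -0.00020858760304010016
top ring 264 [0.513  0.2448 0.0219] [0.4842 0.2125 0.017 ] [0.5444 0.2757 0.0283]
top ring top 205 [0.5138 0.2442 0.0228] [0.4842 0.215  0.02  ] [0.5441 0.2749 0.0283]
top str 113 [ 0.4741 -0.2293  0.01  ] [ 0.392  -0.3184  0.0061] [ 0.5605 -0.1455  0.0158]
top stud 9 [ 0.4741 -0.2285  0.0334] [ 0.4713 -0.2326  0.0252] [ 0.4776 -0.2249  0.0368]
top rim 208 [0.5332 0.0357 0.0954] [0.507  0.0104 0.0901] [0.5608 0.0609 0.105 ]
top plate 641 [0.5358 0.0338 0.0102] [ 0.4778 -0.047   0.006 ] [0.6155 0.1224 0.014 ]
side bench 0.00034276963844470654
side ring 404 [0.5143 0.2492 0.0217] [0.4834 0.2154 0.0171] [0.5468 0.2794 0.0266]
side ring top 347 [0.5145 0.2482 0.0222] [0.4843 0.2154 0.02  ] [0.5468 0.2791 0.0266]
side str 129 [ 0.4658 -0.3103  0.0115] [ 0.4216 -0.4062  0.0064] [ 0.4928 -0.2081  0.016 ]
side stud 11 [ 0.4745 -0.2268  0.0313] [ 0.4704 -0.2326  0.0262] [ 0.4781 -0.2221  0.0355]
side rim 213 [0.5341 0.0396 0.0954] [0.5071 0.015  0.0901] [0.562  0.0622 0.102 ]
side plate 578 [0.533  0.0491 0.0103] [ 0.4765 -0.0155  0.0061] [0.5969 0.0877 0.0139]
```

View pics/b1.png

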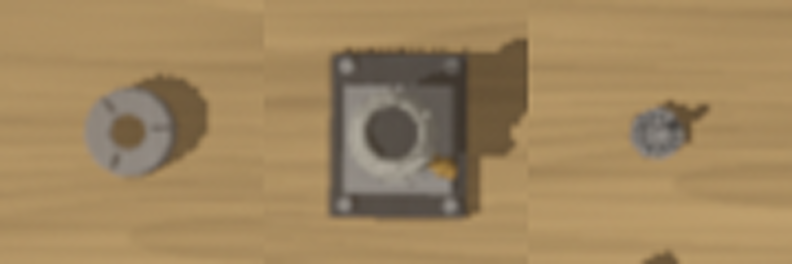

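View pics/b2.png

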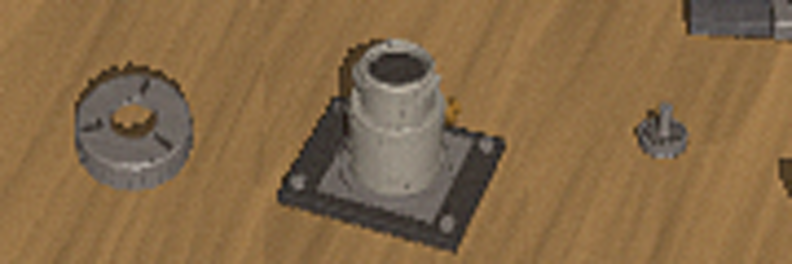

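The ring bars put its phase at about 36° (mod 120). The strainer is near (0.474,-0.228) and the cup near (0.534,0.037). I'll move over the strainer to look with the wrist camera.

>>> send_rows(commands=[[0,[0.1,0.15,0],[0,0,0]],[0,[0.1,0.15,0],[0,0,0]],[0,[0.1,0.15,0],[0,0,0]],[0,[0.1,0.15,0],[0,0,0]],[0,[0.1,0.15,0],[0,0,0]],[0,[0.1,0.15,0],[0,0,0]],[0,[0.1,0.15,0],[0,0,0]],[0,[0.1,0.15,0],[0,0,0]],[0,[0.1,0.15,0],[0,0,0]],[0,[0.1,0.15,0],[0,0,0]],[0,[0.1,0.15,0],[0,0,0]]])

```text
clock: 1.25
tool_pos: [0.4423, -0.2278, 0.2217]
orientation: [-179.9, -0.3, 103.6]
force: [0.6, 0.5, 0.6]
opening: 0.0876
```

```bash
cat >> h.py <<'E'
def take(n,f):
    from plant import snapshot,sensors
    o=sensors.get_obs();print("clk",round(o["clock"],2),"pos",o["tool_pos"].round(4),"ori",o["orientation"].round(2),"F",o["force"].round(2),"M",o["moment"].round(3),"op",round(o["opening"],4),"q",o["joint_pos"].round(1))
    s=snapshot(n);np.savez(f+".npz",**s);cv2.imwrite("pics/"+f+".png",s["color"]);return s
E
python3 -c "
from h import *
s=take('wrist','c1');C=cloud(s)
for a,b in((.028,.045),(.008,.0145)):
  m=(C[...,2]>a)&(C[...,2]<b)&(s['z_map']>.2);m[230:]=0
  n,l,st,ce=cv2.connectedComponentsWithStats(m.astype('u1'))
  for i in range(1,n):
    if st[i,4]>30:print(a,st[i],C[l==i].mean(0).round(4),C[l==i].min(0).round(4),C[l==i].max(0).round(4))
"
```

```text
clk 1.25 pos [ 0.4423 -0.2278  0.2217] ori [-179.9    -0.35  103.61] F [0.61 0.49 0.56] M [-0.124 -0.137  0.042] op 0.0876 q [ -4.8   4.1 -21.2  -0.3 -64.9 -71.4]
0.028 [317  82  10  22  68] [ 0.351  -0.1835  0.0368] [ 0.3389 -0.1861  0.0281] [ 0.3588 -0.1769  0.0449]
0.028 [242 195   9  10  73] [ 0.4744 -0.2293  0.0342] [ 0.4702 -0.2338  0.0283] [ 0.4795 -0.2246  0.0367]
0.008 [ 75   0  19  82 300] [ 0.3562 -0.4243  0.0119] [ 0.3207 -0.4363  0.008 ] [ 0.3937 -0.4132  0.0145]
0.008 [100  81  21  99 250] [ 0.4391 -0.3871  0.0114] [ 0.3913 -0.4049  0.008 ] [ 0.4904 -0.372   0.0145]
0.008 [231 179  32  32 693] [ 0.4742 -0.2294  0.0109] [ 0.4568 -0.2474  0.0085] [ 0.4938 -0.2109  0.0142]
```

View pics/c1.png

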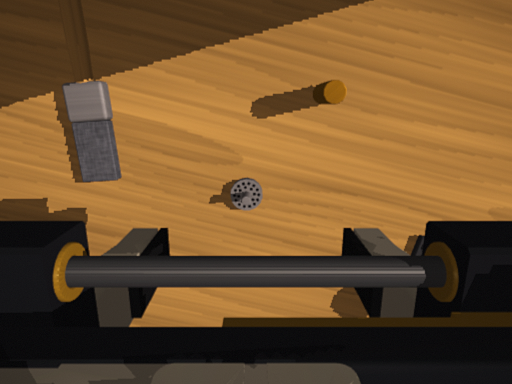

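The wrist view shows the strainer at (246,194) with the stud up, at world (0.4744,-0.2293). I'll go down over it.

>>> send_rows(commands=[[0.5,[0.044,-0.002,-0.16],[0,0,0]],[0.5,[0.044,-0.002,-0.16],[0,0,0]],[0.5,[0.04,-0.002,-0.16],[0,0,0]],[0.5,[0,0,-0.16],[0,0,0]],[0.5,[0,0,-0.06],[0,0,0]],[0.5,[0,0,0],[0,0,0]]])

```text
clock: 1.9
tool_pos: [0.4816, -0.2215, 0.0427]
orientation: [179.7, -0.2, 104.2]
force: [-0.4, 0.2, 0.3]
opening: 0.0467
```

```bash
python3 -c "
from h import *
s=take('wrist','c2')"
```

```text
clk 1.9 pos [ 0.4816 -0.2215  0.0427] ori [179.67  -0.21 104.24] F [-0.38  0.23  0.29] M [0.021 0.017 0.032] op 0.0467 q [ -3.7  18.3 -30.4  -0.5 -41.  -71.7]
```

View pics/c2.png

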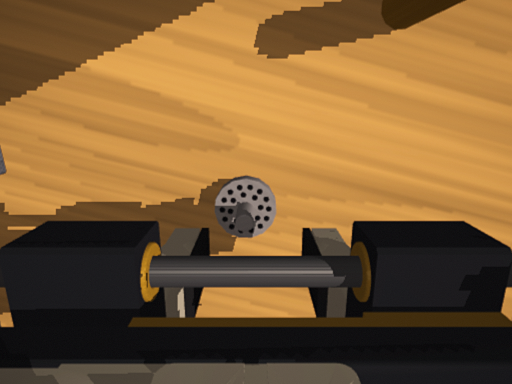

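The stud is at (245,222), slightly off the finger centreline. I'll shift sideways first, then lower.

>>> send_rows(commands=[[0.5,[-0.029,-0.031,0],[0,0,0]],[0.5,[0,0,0],[0,0,0]]])

```text
clock: 2.15
tool_pos: [0.4752, -0.2301, 0.0454]
orientation: [179.5, -0.1, 104.3]
force: [0.2, 1.0, -0.1]
opening: 0.0439
```

```bash
python3 -c "
from h import *
s=take('wrist','c3');C=cloud(s)
for a,b in((.026,.045),(.008,.0145)):
  m=(C[...,2]>a)&(C[...,2]<b);m[250:]=0;m[:,:205]=0;m[:,300:]=0;m[:150]=0
  p=C[m];print(len(p),p.mean(0),p.min(0),p.max(0))
"
```

```text
clk 2.15 pos [ 0.4752 -0.2301  0.0454] ori [ 1.7952e+02 -1.3000e-01  1.0429e+02] F [ 0.23  0.99 -0.06] M [0.017 0.019 0.009] op 0.0439 q [ -4.8  17.8 -30.7  -0.4 -41.1 -70.6]
330 [ 0.47406835 -0.23005342  0.03368991] [ 0.46988967 -0.25454315  0.02600198] [ 0.48366286 -0.20854297  0.04492903]
2305 [ 0.47336816 -0.22995864  0.01085282] [ 0.45687969 -0.24783106  0.0080052 ] [ 0.49347659 -0.21139029  0.01429293]
```

View pics/c3.png

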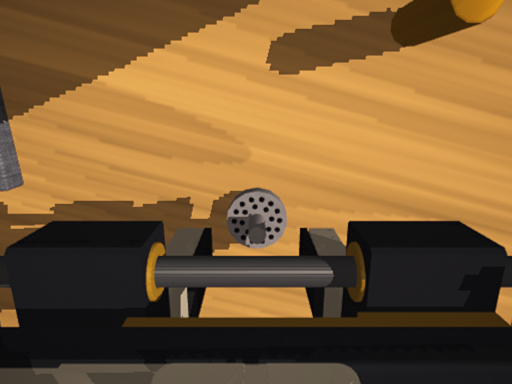

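>>> send_rows(commands=[[0.5,[-0.003,0.001,-0.08],[0.0014,0,0]],[0.5,[0,0,-0.042],[0,0,0]],[0.5,[0,0,0],[0,0,0]]])

```text
clock: 2.5
tool_pos: [0.478, -0.2308, 0.0186]
orientation: [178.9, -0.4, 104.3]
force: [0.2, 0.9, 0.5]
opening: 0.0437
```

>>> send_rows(commands=[[0.5,[-0.014,0.002,-0.012],[0.002,0,0]],[0.5,[0,0,0],[0,0,0]]])

```text
clock: 2.7
tool_pos: [0.4748, -0.2303, 0.0165]
orientation: [178.6, -1.1, 104.3]
force: [0.1, -0.3, 0.1]
opening: 0.0435
```

>>> send_rows(commands=[[0.5,[0,0,0],[0,0,0]]])

```text
clock: 2.8
tool_pos: [0.4752, -0.2305, 0.0171]
orientation: [178.6, -1.1, 104.3]
force: [-0.3, 0.1, 0.1]
opening: 0.0437
```

>>> send_rows(commands=[[0.5,[0,0,0],[0.004,0,0]]])

```text
clock: 2.9
tool_pos: [0.4751, -0.2301, 0.0175]
orientation: [178.2, -2.5, 104.4]
force: [0.5, -0.6, 0.0]
opening: 0.0437
```

>>> send_rows(commands=[[0.5,[0,0,0],[0,0.004,0]]])

```text
clock: 3.0
tool_pos: [0.475, -0.2302, 0.0181]
orientation: [179.6, -2.9, 104.3]
force: [0.3, -0.2, 0.3]
opening: 0.0438
```

>>> send_rows(commands=[[0.5,[0,0,0],[0,0,0]]])

```text
clock: 3.1
tool_pos: [0.4759, -0.2305, 0.0185]
orientation: [179.5, -2.9, 104.3]
force: [-0.2, -0.3, -0.4]
opening: 0.0435
```

The turn is in world axes while roll and pitch come before yaw, so my tilt correction used the wrong axes. A helper will compute it properly.

```bash
cat >> h.py <<'E'
def goto(p,yaw=None):
    from plant import sensors
    o=sensors.get_obs();A=R.from_euler('xyz',o["orientation"],degrees=True)
    y=o["orientation"][2] if yaw is None else yaw
    T=R.from_euler('xyz',[180,0,y],degrees=True)
    print("now",o["tool_pos"].round(4),o["orientation"].round(2),"F",o["force"].round(1),"M",o["moment"].round(2),"op",o["opening"].round(4))
    print("shift units",((np.array(p)-o["tool_pos"])/.25).round(4),"turn",((T*A.inv()).as_rotvec(degrees=True)/360).round(4))
E
python3 -c "
from h import *
goto([.4744,-.2297,.0145])"
```

```text
Traceback (most recent call last):
  File "h.py", line 30, in goto
    print("now",o["tool_pos"].round(4),o["orientation"].round(2),"F",o["force"].round(1),"M",o["moment"].round(2),"op",o["opening"].round(4))
                                                                                                                       ^^^^^^^^^^^^^^^^^^
AttributeError: 'float' object has no attribute 'round'
```

```bash
sed -i 's/o\["opening"\].round(4))/round(o["opening"],4))/' h.py
python3 -c "
from h import *
goto([.4744,-.2297,.0145])"
```

```text
now [ 0.4759 -0.2305  0.0185] [179.54  -2.86 104.27] F [-0.2 -0.3 -0.4] M [-0.17 -0.05  0.02] op 0.0435
shift units [-0.006   0.0032 -0.0159] turn [-0.008  -0.0007  0.    ]
```

>>> send_rows(commands=[[0.5,[-0.006,0.003,-0.014],[-0.008,-0.0007,0]],[0.5,[0,0,0],[0,0,0]]])

```text
clock: 3.3
tool_pos: [0.475, -0.2301, 0.0153]
orientation: [179.9, 0.1, 104.2]
force: [-0.5, -0.6, -0.5]
opening: 0.044
```

```bash
python3 -c "
from h import *
goto([.4744,-.2297,.0145])"
```

```text
now [ 0.475  -0.2301  0.0153] [1.7990e+02 1.1000e-01 1.0421e+02] F [-0.5 -0.6 -0.5] M [0.09 0.04 0.03] op 0.044
shift units [-0.0022  0.0017 -0.0034] turn [ 0.0002  0.0004 -0.    ]
```

Good. Now I'll close on the stud.

>>> send_rows(commands=[[1,[-0.002,0.001,-0.002],[0,0,0]],[1,[0,0,0],[0,0,0]],[1,[0,0,0],[0,0,0]],[1,[0,0,0],[0,0,0]],[1,[0,0,0],[0,0,0]],[1,[0,0,0],[0,0,0]]])

```text
clock: 3.9
tool_pos: [0.4752, -0.2299, 0.0157]
orientation: [179.8, 0.0, 104.2]
force: [-0.5, 0.3, -0.4]
opening: 0.0091
```

```bash
python3 -c "
from h import *
goto([.4744,-.2297,.0145])"
```

```text
now [ 0.4752 -0.2299  0.0157] [1.7975e+02 1.0000e-02 1.0425e+02] F [-0.5  0.3 -0.4] M [ 0.03  0.05 -0.03] op 0.0091
shift units [-0.0031  0.0007 -0.0048] turn [-0.0002  0.0007 -0.    ]
```

It's gripped: opening 9.1 mm on the 10 mm stud. I'll lift and go to view the cup.

>>> send_rows(commands=[[1,[0,0,0.1],[0,0,0]],[1,[0,0,0.16],[0,0,0]],[1,[0,0,0.16],[0,0,0]],[1,[0,0.05,0.16],[0,0,0]],[1,[0,0.15,0.14],[0,0,0]],[1,[0,0.15,0.1],[0,0,0]],[1,[0,0.15,0.06],[0,0,0]],[1,[0,0.15,0],[0,0,0]],[1,[0,0.15,0],[0,0,0]],[1,[0,0.1,0],[0,0,0]],[1,[0,0,0],[0,0,0]],[1,[0,0,0],[0,0,0]]])

```text
clock: 5.1
tool_pos: [0.4699, 0.0022, 0.2429]
orientation: [179.8, -0.4, 104.0]
force: [-0.4, -0.0, -0.7]
opening: 0.009
```

```bash
python3 -c "
from h import *
s=take('wrist','d1')
crop(s,proj(s,[.5347,.0376,.1])[0],75,5,'pics/d1c.png')
C=cloud(s)
m=(C[...,2]>.096)&(C[...,2]<.104);m[235:]=0
p=C[m];print(len(p),p.mean(0),p.min(0),p.max(0))
"
```

```text
clk 5.1 pos [0.4699 0.0022 0.2429] ori [179.78  -0.37 104.03] F [-0.37 -0.04 -0.67] M [-0.034  0.061  0.036] op 0.009 q [ 24.1   0.1 -22.6  -0.4 -67.1 -99.9]<string>:7: RuntimeWarning: Mean of empty slice.
  ret = um.true_divide(
Traceback (most recent call last):
ValueError: zero-size array to reduction operation minimum which has no identity
```

View pics/d1.png

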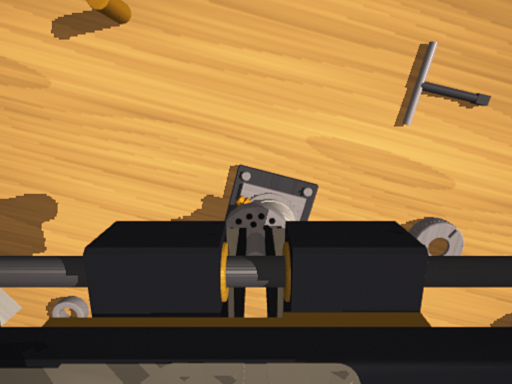

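View pics/d1c.png

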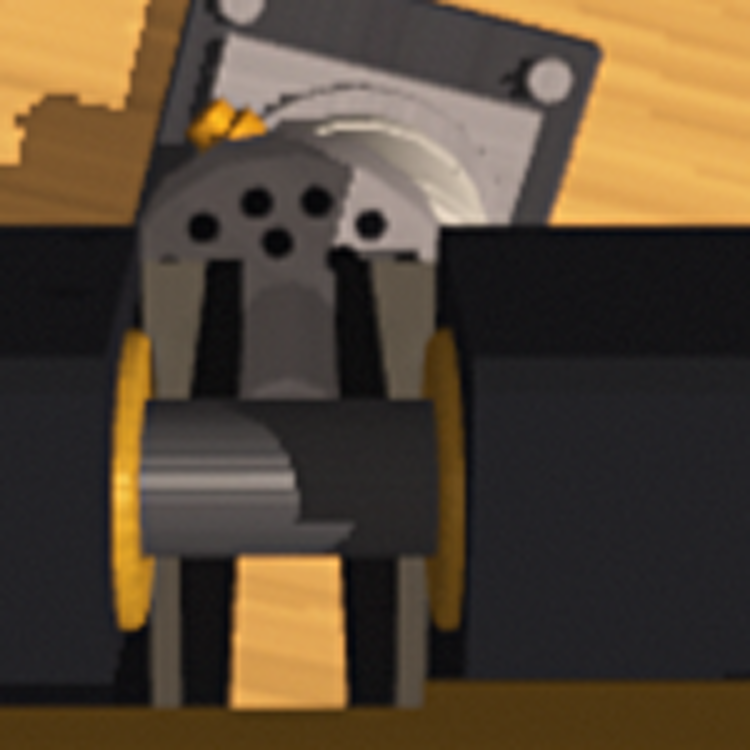

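The wrist image's "up" points toward the robot, so the cup is hidden behind the jaws. I'll move about 60 mm beyond it.

>>> send_rows(commands=[[1,[0.12,0.05,0.01],[0,0,0]],[1,[0.12,0.05,0.01],[0,0,0]],[1,[0.12,0.05,0.01],[0,0,0]],[1,[0.12,0.05,0.01],[0,0,0]],[1,[0,0,0],[0,0,0]],[1,[0,0,0],[0,0,0]]])

```text
clock: 5.75
tool_pos: [0.5933, 0.0465, 0.2512]
orientation: [180.0, -0.4, 103.5]
force: [-0.0, -0.4, -0.9]
opening: 0.0089
```

```bash
python3 -c "
from h import *
s=take('wrist','d2')
c=proj(s,[.5347,.0376,.1])[0];print(c)
crop(s,c,75,5,'pics/d2c.png')
C=cloud(s)
m=(C[...,2]>.096)&(C[...,2]<.104);m[220:]=0
p=C[m];print(len(p),p.mean(0),p.min(0),p.max(0))
"
```

```text
clk 5.75 pos [0.5933 0.0465 0.2512] ori [179.99  -0.36 103.54] F [-0.04 -0.41 -0.94] M [-0.054 -0.    -0.018] op 0.0089 q [ 23.   12.2  -7.5  -0.4 -70.2 -99.4]
[260.1659146 114.2783058]
669 [0.53452562 0.03657708 0.09899182] [0.50824677 0.01117828 0.09601369] [0.55762236 0.06073753 0.10208812]
```

View pics/d2c.png

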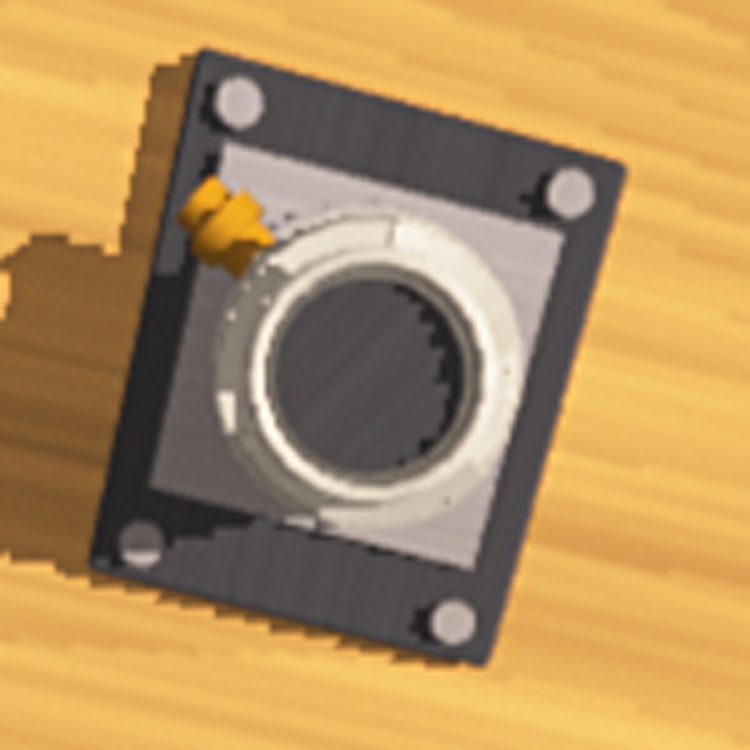

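The crop shows the cup from above with the rim circle and ridge ends visible around it, at crop (395,232), (230,410) and (320,522). I'll fit the bore and unwrap the neck.

Run:
```python
from h import *
from scipy.optimize import least_squares
s=ld("d2.npz");C=cloud(s);im=s["color"]
# bore: depth deep region inside rim
c0=np.array([.5347,.0370])
# radial brightness profile at z=.1 plane
g=cv2.cvtColor(im,cv2.COLOR_BGR2GRAY).astype(np.float32)
def samp(z,cx,cy,rs,an,src=g):
    A,Rr=np.meshgrid(an,rs);P=np.stack([cx+Rr*np.cos(A),cy+Rr*np.sin(A),np.full_like(A,z)],-1).reshape(-1,3)
    uv=proj(s,P).astype(np.float32).reshape(*A.shape,2)
    return cv2.remap(src,uv[...,0],uv[...,1],cv2.INTER_LINEAR)
an=np.radians(np.arange(0,360,3));rs=np.arange(.015,.0265,.00025)
for it in range(3):
    S=samp(.1,*c0,rs,an)
    gr=np.diff(cv2.GaussianBlur(S,(1,5),0),axis=0)
    m=(rs<.022)[:-1]
    k=gr[m].argmax(0);r=rs[k]
    pts=c0+np.stack([np.cos(an),np.sin(an)],1)*r[:,None]
    f=least_squares(lambda p:np.hypot(pts[:,0]-p[0],pts[:,1]-p[1])-p[2],[*c0,.0195],loss='soft_l1',f_scale=.0004)
    c0=f.x[:2];print(f.x,np.std(f.fun))
an=np.radians(np.arange(-60,300,.5));rs=np.arange(.012,.034,.0001)
U=samp(.096,*c0,rs,an,im)
U=cv2.resize(U[::-1],(720,440),interpolation=cv2.INTER_LINEAR)
for d in range(-60,300,30):
    x=int((d+60)*2);cv2.line(U,(x,0),(x,12),(0,0,255),1);cv2.putText(U,str(d),(x+2,24),0,.4,(0,0,255),1)
cv2.imwrite("pics/d2u.png",U)
```

```text
[0.53452535 0.03684103 0.01934364] 0.00019009389025685422
[0.53455016 0.03685525 0.01933623] 0.0001913038610760274
[0.53454504 0.03685577 0.01933015] 0.00018353406660247392
```

View pics/d2u.png

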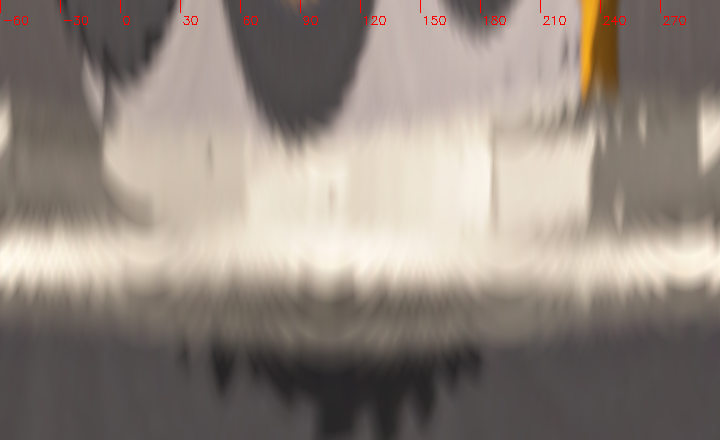

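Run:
```python
from h import *
s=ld("d2.npz");C=cloud(s)
d=C[...,:2]-[.5345,.0369];r=np.hypot(*np.moveaxis(d,-1,0));a=np.degrees(np.arctan2(d[...,1],d[...,0]))%360
m=(r>.0238)&(r<.0272)&(C[...,2]>.05)
for k in range(0,360,6):
    q=m&(a>=k)&(a<k+6)
    z=np.sort(C[...,2][q]);print(k,len(z),(z*1000).round(0).astype(int).tolist()[::max(1,len(z)//8)])
```

```text
0 10 [89, 90, 90, 91, 91, 91, 91, 91, 91, 92]
6 12 [90, 91, 91, 91, 91, 92, 92, 92, 92, 92, 92, 93]
12 17 [92, 92, 92, 92, 93, 93, 327, 333, 336]
18 298 [92, 327, 332, 334, 336, 340, 340, 341, 342]
24 177 [92, 340, 340, 340, 341, 341, 341, 341, 343]
30 179 [93, 340, 340, 340, 341, 341, 341, 341, 342]
36 363 [93, 326, 331, 336, 339, 340, 340, 341, 342]
42 481 [95, 325, 329, 332, 335, 338, 340, 341, 343]
48 244 [94, 324, 328, 330, 333, 335, 337, 339, 341]
54 13 [95, 96, 96, 96, 97, 97, 97, 97, 97, 97, 97, 97, 98]
60 8 [70, 71, 95, 95, 97, 97, 97, 98]
66 4 [69, 69, 69, 70]
72 5 [69, 70, 70, 70, 70]
78 4 [68, 70, 70, 71]
84 5 [69, 69, 70, 70, 71]
90 7 [69, 70, 70, 70, 70, 70, 71]
96 9 [69, 69, 69, 70, 70, 70, 70, 70, 70]
102 7 [68, 69, 69, 70, 71, 71, 71]
108 5 [69, 71, 89, 90, 90]
114 10 [90, 90, 90, 91, 91, 91, 91, 91, 91, 91]
120 10 [89, 91, 91, 91, 91, 92, 92, 92, 92, 93]
126 11 [91, 91, 91, 91, 91, 91, 92, 92, 92, 92, 93]
132 8 [91, 92, 92, 92, 92, 92, 92, 92]
138 11 [92, 92, 92, 92, 93, 93, 93, 93, 93, 93, 93]
144 10 [92, 92, 93, 93, 93, 93, 94, 94, 94, 96]
150 10 [92, 93, 93, 93, 
[... 923 characters left out ...]
, 93, 93, 94]
264 12 [92, 92, 92, 92, 92, 92, 92, 93, 93, 93, 94, 94]
270 11 [92, 93, 93, 94, 94, 94, 94, 94, 95, 95, 95]
276 11 [93, 93, 94, 94, 94, 94, 94, 94, 94, 95, 95]
282 12 [94, 94, 94, 95, 95, 95, 95, 95, 95, 95, 95, 96]
288 14 [94, 94, 94, 95, 95, 95, 95, 95, 95, 96, 96, 96, 97, 97]
294 11 [95, 95, 95, 95, 96, 96, 96, 96, 97, 97, 97]
300 11 [96, 96, 96, 96, 97, 97, 97, 97, 97, 97, 98]
306 3 [69, 70, 95]
312 4 [69, 70, 70, 71]
318 3 [69, 70, 70]
324 4 [69, 70, 70, 71]
330 24 [69, 324, 327, 330, 331, 335, 336, 340]
336 394 [69, 325, 328, 331, 334, 336, 338, 340, 341]
342 63 [70, 323, 326, 330, 333, 335, 337, 339, 340]
348 3 [70, 89, 90]
354 10 [90, 90, 90, 90, 91, 91, 91, 91, 91, 92]
```

The depth shows ridges falling clockwise and gaps centred at about 88.5° (mod 120), so the cup turn is about -31.5°. The cup axis is at (0.5345,0.0369), and after the grasp offset my TCP target is (0.5356,0.0364).

```bash
python3 -c "
from h import *
goto([.5356,.0364,.128],104.2)"
```

```text
now [0.5931 0.0465 0.2511] [179.98  -0.36 103.54] F [ 0.9  0.2 -0.6] M [ 0.   -0.07 -0.04] op 0.0088
shift units [-0.2301 -0.0404 -0.4924] turn [-0.001  -0.0002  0.0018]
```

>>> send_rows(commands=[[1,[-0.1,-0.02,0],[-0.001,0,0.0018]],[1,[-0.1,-0.02,0],[0,0,0]],[1,[-0.03,0,-0.1],[0,0,0]],[1,[0,0,-0.14],[0,0,0]],[1,[0,0,-0.14],[0,0,0]],[1,[0,0,-0.06],[0,0,0]],[1,[0,0,0],[0,0,0]],[1,[0,0,0],[0,0,0]]])

```text
clock: 6.6
tool_pos: [0.5275, 0.029, 0.1405]
orientation: [179.8, -0.0, 103.9]
force: [0.6, 0.5, -0.4]
opening: 0.0088
```

```bash
python3 -c "
from h import *
goto([.5356,.0364,.120],104.2)"
```

```text
now [0.5275 0.029  0.1405] [ 1.7983e+02 -3.0000e-02  1.0388e+02] F [ 0.6  0.5 -0.4] M [0.03 0.01 0.04] op 0.0088
shift units [ 0.0323  0.0295 -0.0822] turn [-0.0002  0.0004  0.0009]
```

>>> send_rows(commands=[[1,[0.031,0.029,-0.02],[0,0,0.001]],[1,[0,0,-0.05],[0,0,0]],[1,[0,0,0],[0,0,0]]])

```text
clock: 6.9
tool_pos: [0.5371, 0.0368, 0.125]
orientation: [179.5, -0.1, 104.2]
force: [-0.8, 0.2, -0.4]
opening: 0.0089
```

```bash
python3 -c "
from h import *
goto([.5356,.0364,.117],104.2)
s=take('side','e1');crop(s,proj(s,[.535,.037,.11])[0],40,8,'pics/e1c.png')"
```

```text
now [0.5371 0.0368 0.125 ] [ 1.7953e+02 -7.0000e-02  1.0424e+02] F [-0.8  0.2 -0.4] M [ 0.    0.06 -0.02] op 0.0089
shift units [-0.0059 -0.0016 -0.032 ] turn [-0.0005  0.0012 -0.0001]
clk 6.9 pos [0.5371 0.0368 0.125 ] ori [ 1.7953e+02 -7.0000e-02  1.0424e+02] F [-0.82  0.17 -0.4 ] M [ 0.003  0.065 -0.018] op 0.0089 q [  24.8   12.7  -24.9    0.   -52.  -100.6]
```

View pics/e1c.png

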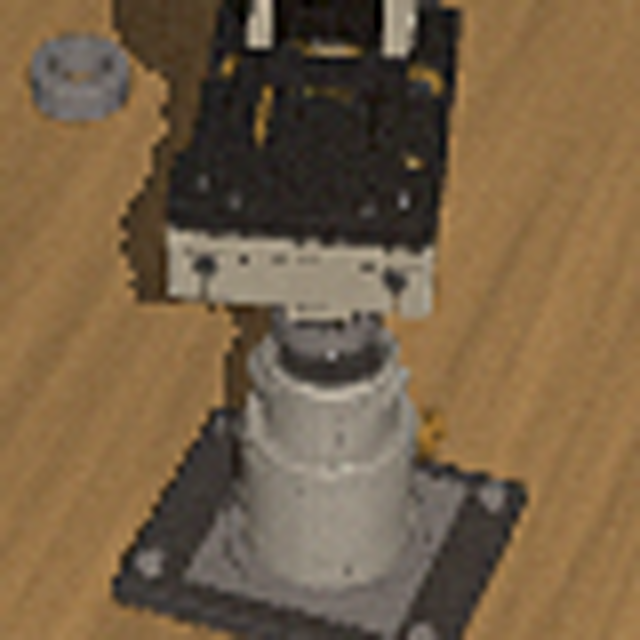

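The disk hovers just over the mouth, centred. I'll go down in small steps and watch the force.

>>> send_rows(commands=[[1,[-0.006,-0.002,-0.016],[-0.0005,0.0012,0]],[1,[0,0,-0.012],[0,0,0]],[1,[0,0,0],[0,0,0]]])

```text
clock: 7.25
tool_pos: [0.5366, 0.0365, 0.119]
orientation: [179.9, 0.0, 104.3]
force: [0.2, 0.0, 0.2]
opening: 0.0091
```

```bash
python3 -c "
from h import *
goto([.5356,.0364,.115],104.2)"
```

```text
now [0.5366 0.0365 0.119 ] [1.7990e+02 2.0000e-02 1.0428e+02] F [0.2 0.  0.2] M [ 0.05  0.01 -0.04] op 0.0091
shift units [-0.0042 -0.0004 -0.0159] turn [-0.      0.0003 -0.0002]
```

>>> send_rows(commands=[[1,[-0.004,0,-0.01],[0,0.0003,0]],[1,[0,0,-0.008],[0,0,0]],[1,[0,0,0],[0,0,0]]])

```text
clock: 7.55
tool_pos: [0.5355, 0.0365, 0.1142]
orientation: [-180.0, -0.0, 104.3]
force: [-0.2, 0.0, 0.2]
opening: 0.0091
```

```bash
python3 -c "
from h import *
goto([.5356,.0364,.113],104.2)"
```

```text
now [0.5355 0.0365 0.1142] [-1.7999e+02 -1.0000e-02  1.0428e+02] F [-0.2  0.   0.2] M [-0.04  0.03  0.02] op 0.0091
shift units [ 0.0002 -0.0003 -0.0048] turn [-0.     -0.     -0.0002]
```

>>> send_rows(commands=[[1,[0,0,-0.008],[0,0,0]],[1,[0,0,0],[0,0,0]]])

```text
clock: 7.75
tool_pos: [0.5356, 0.0364, 0.1121]
orientation: [-180.0, -0.0, 104.3]
force: [-0.1, -0.1, -1.6]
opening: 0.009
```

>>> send_rows(commands=[[1,[0,0,-0.008],[0,0,0]],[1,[0,0,0],[0,0,0]]])

```text
clock: 7.95
tool_pos: [0.5356, 0.0365, 0.11]
orientation: [180.0, -0.0, 104.3]
force: [-0.2, 0.3, -1.3]
opening: 0.0089
```

```bash
python3 -c "
from h import *
goto([.5356,.0364,.110],104.2)"
```

```text
now [0.5356 0.0365 0.11  ] [ 1.8000e+02 -1.0000e-02  1.0429e+02] F [-0.2  0.3 -1.3] M [-0.05  0.03 -0.05] op 0.0089
shift units [ 0.0001 -0.0003  0.0001] turn [-0.     -0.     -0.0002]
```

>>> send_rows(commands=[[1,[0,0,-0.004],[0,0,0]],[1,[0,0,0],[0,0,0]]])

```text
clock: 8.15
tool_pos: [0.5359, 0.0365, 0.1093]
orientation: [180.0, 0.0, 104.3]
force: [-1.4, 0.5, 2.3]
opening: 0.009
```

There is 2.3 N up at the expected seat height, so the disk is seated. I'll release, rise and check.

>>> send_rows(commands=[[0.6,[0,0,0],[0,0,0]],[0.6,[0,0,0],[0,0,0]],[0.6,[0,0,0],[0,0,0]],[0.6,[0,0,0],[0,0,0]],[0.6,[0,0,0.04],[0,0,0]],[0.6,[0,0,0.1],[0,0,0]],[0,[0,0,0.16],[0,0,0]],[0,[0.1,0.02,0.16],[0,0,0]],[0,[0.1,0.02,0.12],[0,0,0]],[0,[0.05,0.01,0],[0,0,0]],[0,[0,0,0],[0,0,0]],[0,[0,0,0],[0,0,0]]])

```text
clock: 9.35
tool_pos: [0.5984, 0.0481, 0.2662]
orientation: [179.8, 0.0, 104.3]
force: [-0.2, -0.0, -0.3]
opening: 0.0773
```

```bash
python3 -c "
from h import *
s=take('wrist','f1')
c=proj(s,[.5347,.0376,.1])[0]
crop(s,c,75,5,'pics/f1c.png')
C=cloud(s)
for a,b in((.122,.136),(.102,.108)):
  m=(C[...,2]>a)&(C[...,2]<b)&(np.hypot(C[...,0]-.5345,C[...,1]-.037)<.022);m[220:]=0
  p=C[m];print(len(p),p.mean(0),p.min(0),p.max(0))
A=np.c_[p[:,:2]-p[:,:2].mean(0),np.ones(len(p))];print(np.linalg.lstsq(A,p[:,2],rcond=None)[0]*[57.3,57.3,1000])
"
```

```text
clk 9.35 pos [0.5984 0.0481 0.2662] ori [1.7983e+02 5.0000e-02 1.0430e+02] F [-0.19 -0.03 -0.34] M [-0.057  0.069 -0.023] op 0.0773 q [ 23.3  12.1  -5.8   0.1 -71.9 -99. ]
105 [0.53584921 0.03652072 0.12866985] [0.5313237  0.03193435 0.12596041] [0.54080331 0.04127099 0.13032992]
1161 [0.53568761 0.03634285 0.10486968] [0.51794432 0.01848781 0.10283596] [0.55409681 0.05456535 0.10715801]
[ 9.32354212e-02 -2.12531531e-03  1.04869683e+02]
```

View pics/f1c.png

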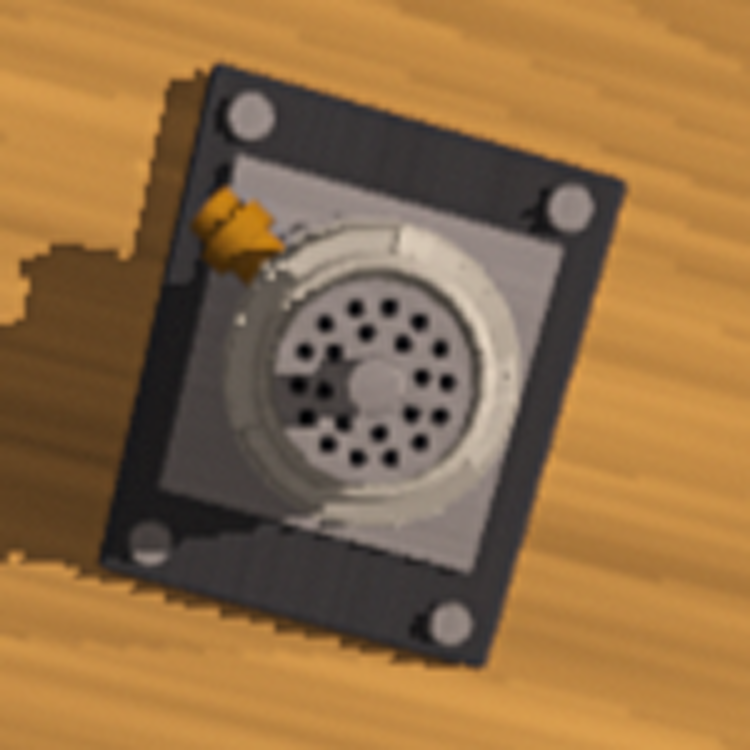

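The strainer is seated flat: top at 104.9 mm, tilt about 0.1°. Now I'll look at the ring. Keeping yaw near 104 works for J6, with +52° to align and then about -80° of screwing.

>>> send_rows(commands=[[0,[-0.02,0.14,0],[0,0,0]],[0,[-0.02,0.14,0],[0,0,0]],[0,[-0.02,0.14,0],[0,0,0]],[0,[-0.02,0.14,0],[0,0,0]],[0,[-0.02,0.14,-0.03],[0,0,0]],[0,[0,0.14,-0.03],[0,0,0]],[0,[0,0,-0.03],[0,0,0]],[0,[0,0,0],[0,0,0]]])

```text
clock: 10.2
tool_pos: [0.5636, 0.2612, 0.2393]
orientation: [-179.6, 0.2, 104.2]
force: [-0.4, -0.2, 1.2]
opening: 0.0876
```

Run:
```python
from h import *
s=take('wrist','g1')
c=proj(s,[.514,.246,.022])[0]
crop(s,c,75,5,'pics/g1c.png');C=cloud(s)
m=(C[...,2]>.019)&(C[...,2]<.026)&(np.hypot(C[...,0]-.514,C[...,1]-.246)<.045);m[225:]=0
p=C[m];print(len(p),p.mean(0),p.min(0),p.max(0),p[:,:2].min(0)/2+p[:,:2].max(0)/2)
n=cv2.findContours(m.astype('u1'),cv2.RETR_EXTERNAL,cv2.CHAIN_APPROX_NONE)[0]
n=max(n,key=len)[:,0];q=ray(s,n[:,0],n[:,1],.022)[:,:2]
(cx,cy),r=cv2.minEnclosingCircle((q*1000).astype(np.float32));print("outer",cx,cy,r)
A=np.c_[2*q,np.ones(len(q))];x=np.linalg.lstsq(A,(q**2).sum(1),rcond=None)[0];print("lsq",x[:2],np.sqrt(x[2]+x[0]**2+x[1]**2))
cx,cy=x[:2]
# dark bars
g=cv2.cvtColor(s["color"],cv2.COLOR_BGR2GRAY).astype(np.float32)
an=np.radians(np.arange(0,360,1.));rs=np.arange(.0165,.03,.0005)
Aa,Rr=np.meshgrid(an,rs)
uv=proj(s,np.stack([cx+Rr*np.cos(Aa),cy+Rr*np.sin(Aa),0*Aa+.022],-1).reshape(-1,3)).astype(np.float32).reshape(*Aa.shape,2)
S=cv2.remap(g,uv[...,0],uv[...,1],cv2.INTER_LINEAR)
pr=S.mean(0);f=sum(np.roll(pr,-k*120) for k in range(3))/3
print("mean profile min at",np.argsort(f[:120])[:8])
for k in range(3):
    w=np.clip(np.median(pr)-15-pr,0,None)
    idx=[i for i in range(360) if w[i]>0]
print([(i,int(pr[i])) for i in idx],np.median(pr))
```

```text
clk 10.2 pos [0.5636 0.2612 0.2393] ori [-179.63    0.2   104.18] F [-0.36 -0.23  1.15] M [-0.053  0.024  0.005] op 0.0876 q [  42.8   15.3   -5.1   -0.   -70.  -118.7]
2235 [0.5145941  0.24596571 0.02182277] [0.48377419 0.21453513 0.0191814 ] [0.54692735 0.27766294 0.02512589] [0.51535077 0.24609904]
outer 515.2166748046875 246.09323120117188 31.752641677856445
lsq [0.51514498 0.24611834] 0.0311314328508824
mean profile min at [37 36 38 35 39 34 40 33]
[(31, 106), (32, 96), (33, 83), (34, 70), (35, 62), (36, 58), (37, 60), (38, 68), (39, 79), (40, 92), (41, 103), (154, 94), (155, 80), (156, 69), (157, 61), (158, 59), (159, 62), (160, 73), (161, 87), (162, 101), (272, 100), (273, 86), (274, 72), (275, 62), (276, 58), (277, 61), (278, 70), (279, 82), (280, 95)] 121.42793
```

View pics/g1c.png

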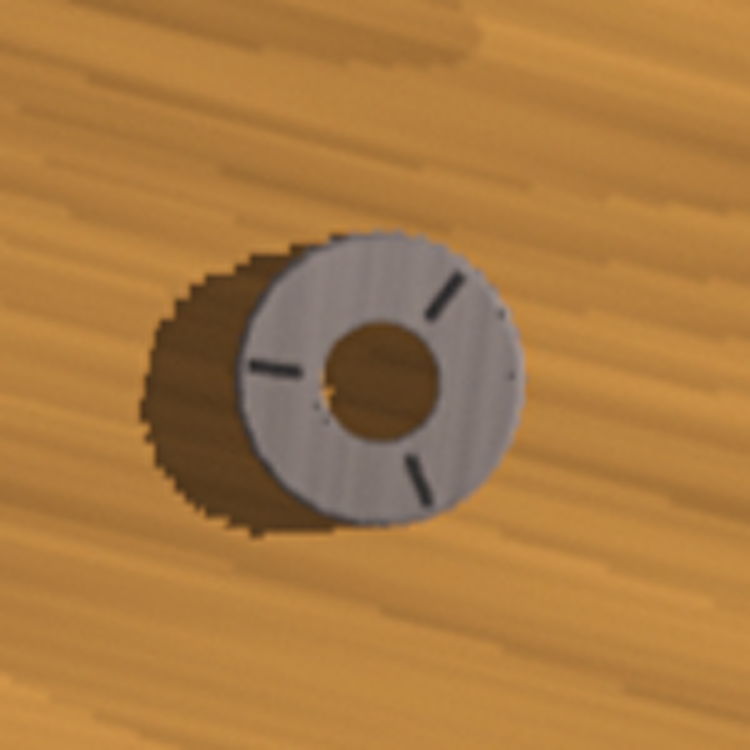

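The ring is at (0.5152,0.2461) with bars at 36.7° (mod 120). I'll move above it.

```bash
python3 -c "
from h import *
goto([.516,.2457,.05],104.2)"
```

```text
now [0.5641 0.2611 0.2399] [-179.68    0.18  104.16] F [ 0.5 -0.9 -0.8] M [0.01 0.04 0.  ] op 0.0877
shift units [-0.1923 -0.0618 -0.7596] turn [ 0.0007 -0.0007  0.0001]
```

>>> send_rows(commands=[[0,[-0.1,-0.03,-0.1],[0.0007,-0.0007,0]],[0,[-0.09,-0.03,-0.14],[0,0,0]],[0,[0,0,-0.16],[0,0,0]],[0,[0,0,-0.16],[0,0,0]],[0,[0,0,-0.14],[0,0,0]],[0,[0,0,0],[0,0,0]],[0,[0,0,0],[0,0,0]]])

```text
clock: 10.95
tool_pos: [0.5163, 0.2386, 0.0662]
orientation: [179.6, -0.1, 103.8]
force: [-0.2, 1.1, 0.8]
opening: 0.0877
```

```bash
python3 -c "
from h import *
goto([.516,.2457,.035],104.2)"
```

```text
now [0.5163 0.2386 0.0662] [ 1.7956e+02 -1.0000e-01  1.0382e+02] F [-0.2  1.1  0.8] M [ 0.1  -0.06 -0.04] op 0.0877
shift units [-0.0011  0.0286 -0.1248] turn [-0.0006  0.0011  0.0011]
```

>>> send_rows(commands=[[0,[-0.001,0.028,-0.06],[-0.0006,0.0011,0.001]],[0,[0,0,-0.08],[0,0,0]],[0,[0,0,0],[0,0,0]]])

```text
clock: 11.25
tool_pos: [0.5194, 0.2479, 0.0352]
orientation: [179.6, -0.2, 104.2]
force: [0.2, -0.3, 0.5]
opening: 0.0875
```

```bash
python3 -c "
from h import *
goto([.516,.2457,.0045],104.2)
take('wrist','g2')"
```

```text
now [0.5194 0.2479 0.0352] [179.59  -0.19 104.19] F [ 0.2 -0.3  0.5] M [-0.04  0.12 -0.04] op 0.0875
shift units [-0.0135 -0.0088 -0.1227] turn [-0.0008  0.001   0.    ]
clk 11.25 pos [0.5194 0.2479 0.0352] ori [179.59  -0.19 104.19] F [ 0.21 -0.27  0.46] M [-0.04   0.116 -0.036] op 0.0875 q [ 4.500e+01  2.220e+01 -2.550e+01  1.000e-01 -4.190e+01 -1.209e+02]
```

View pics/g2.png

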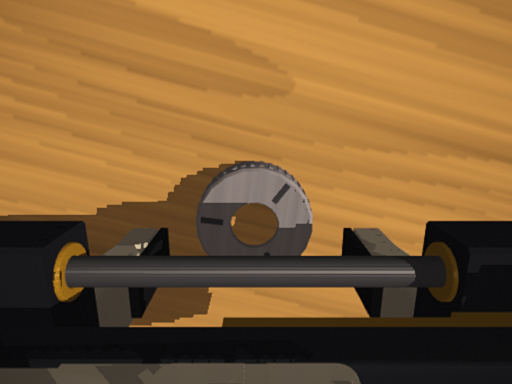

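The ring at (255,222) sits between the fingers at columns about 150 and 360, so it's centred. I'll go down.

>>> send_rows(commands=[[0,[-0.014,-0.009,-0.04],[-0.0008,0.001,0]],[0,[0,0,-0.06],[0,0,0]],[0,[0,0,0],[0,0,0]]])

```text
clock: 11.6
tool_pos: [0.5185, 0.2482, 0.014]
orientation: [179.6, -0.2, 104.3]
force: [0.3, -0.2, 1.1]
opening: 0.0869
```

```bash
python3 -c "
from h import *
goto([.516,.2457,.0045],104.2)"
```

```text
now [0.5185 0.2482 0.014 ] [ 1.7964e+02 -1.6000e-01  1.0427e+02] F [ 0.3 -0.2  1.1] M [-0.05  0.07  0.05] op 0.0869
shift units [-0.01   -0.0099 -0.0378] turn [-0.0007  0.0008 -0.0002]
```

>>> send_rows(commands=[[0,[-0.011,-0.01,-0.02],[-0.0007,0.0008,0]],[0,[0,0,-0.014],[0,0,0]],[0,[0,0,0],[0,0,0]]])

```text
clock: 11.9
tool_pos: [0.5162, 0.2461, 0.0066]
orientation: [179.9, -0.0, 104.3]
force: [-0.2, 0.2, 0.1]
opening: 0.0874
```

```bash
python3 -c "
from h import *
goto([.516,.2457,.0045],104.2)"
```

```text
now [0.5162 0.2461 0.0066] [ 1.7992e+02 -1.0000e-02  1.0430e+02] F [-0.2  0.2  0.1] M [ 0.01 -0.03  0.01] op 0.0874
shift units [-0.0007 -0.0018 -0.0084] turn [-0.0001  0.0002 -0.0003]
```

>>> send_rows(commands=[[1,[0,0,-0.006],[0,0,0]],[1,[0,0,0],[0,0,0]],[1,[0,0,0],[0,0,0]],[1,[0,0,0],[0,0,0]],[1,[0,0,0],[0,0,0]]])

```text
clock: 12.4
tool_pos: [0.5165, 0.2464, 0.0058]
orientation: [179.9, -0.0, 104.3]
force: [1.0, -0.2, -1.0]
opening: 0.0639
```

```bash
python3 -c "
from h import *
goto([.516,.2457,.0045],104.2)
take('wrist','g3')"
```

```text
now [0.5165 0.2464 0.0058] [ 1.7986e+02 -4.0000e-02  1.0430e+02] F [ 1.  -0.2 -1. ] M [ 0.01  0.02 -0.02] op 0.0639
shift units [-0.0022 -0.0029 -0.0053] turn [-0.0002  0.0004 -0.0003]
clk 12.4 pos [0.5165 0.2464 0.0058] ori [ 1.7986e+02 -4.0000e-02  1.0430e+02] F [ 1.02 -0.21 -1.04] M [ 0.005  0.024 -0.02 ] op 0.0639 q [ 4.510e+01  2.450e+01 -2.700e+01  1.000e-01 -3.840e+01 -1.209e+02]
```

View pics/g3.png

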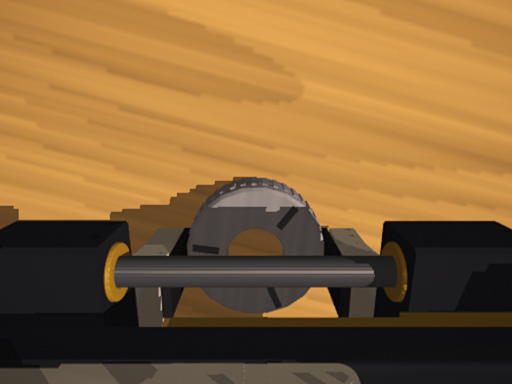

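Run:
```python
from h import *
from scipy.optimize import least_squares
for f in("d2","f1"):
    s=ld(f+".npz");g=cv2.GaussianBlur(cv2.cvtColor(s["color"],cv2.COLOR_BGR2GRAY),(3,3),0).astype(np.float32);C=cloud(s)
    m=(C[...,2]>.0975)&(C[...,2]<.1025)&(np.hypot(C[...,0]-.5347,C[...,1]-.037)<.027);m[220:]=0
    r=np.hypot(C[...,0]-.5347,C[...,1]-.037);m&=r>.018
    P=C[m][:,:2]
    # fit annulus: mean radius 21.25 robust
    q=least_squares(lambda p:np.hypot(P[:,0]-p[0],P[:,1]-p[1])-.02125,[.5347,.037],loss='soft_l1',f_scale=.001);print(f,len(P),q.x)
    # ridges: gap mask z 69-71.5 vs ridge edges at r 23.5-27
    d=C[...,:2]-q.x;rr=np.hypot(d[...,0],d[...,1]);a=np.degrees(np.arctan2(d[...,1],d[...,0]))%120
    k=(rr>.0242)&(rr<.0270);k[220:]=0
    lo=np.sort(a[k&(C[...,2]<.075)&(C[...,2]>.06)])
    hi=a[k&(C[...,2]>.085)&(C[...,2]<.1)]
    best=min(((np.sum(np.abs((lo-t+60)%120-60)>25)+np.sum(np.abs((hi-t+60)%120-60)<25)),t) for t in np.arange(0,120,.5))
    al=[t for t in np.arange(0,120,.5) if (np.sum(np.abs((lo-t+60)%120-60)>25)+np.sum(np.abs((hi-t+60)%120-60)<25))<=best[0]+1]
    print(" gap centre",best,al)
```

```text
d2 574 [0.53519991 0.03645686]
 gap centre (np.int64(8), np.float64(88.5)) [np.float64(88.5), np.float64(90.0), np.float64(90.5)]
f1 545 [0.53522771 0.03647932]
 gap centre (np.int64(11), np.float64(90.5)) [np.float64(88.5), np.float64(89.0), np.float64(90.0), np.float64(90.5)]
```

The cup axis is at (0.5352,0.0365) and the gap centre is about 89.5°. I'll lift the ring, go over the cup and turn to yaw about 157.

>>> send_rows(commands=[[1,[0,0,0.08],[0,0,0]],[1,[0,0,0.16],[0,0,0]],[1,[0,0,0.18],[0,0,0]],[1,[0,0,0.18],[0,0,0]],[1,[0.01,-0.1,0.16],[0,0,0.02]],[1,[0.01,-0.14,0.06],[0,0,0.02]],[1,[0.02,-0.16,0],[0,0,0.02]],[1,[0.02,-0.16,0],[0,0,0.02]],[1,[0.02,-0.14,0],[0,0,0.02]],[1,[0,-0.06,0],[0,0,0.02]],[1,[0,0,0],[0,0,0.02]],[1,[0,0,0],[0,0,0]]])

```text
clock: 13.65
tool_pos: [0.5331, 0.0468, 0.2191]
orientation: [179.8, 0.4, 156.7]
force: [0.1, -0.1, -1.3]
opening: 0.0638
```

```bash
python3 -c "
from h import *
goto([.5355,.0365,.16],157.1)"
```

```text
now [0.5331 0.0468 0.2191] [179.84   0.4  156.7 ] F [ 0.1 -0.1 -1.3] M [ 0.09  0.15 -0.03] op 0.0638
shift units [ 0.0095 -0.0414 -0.2364] turn [0.     0.0012 0.0011]
```

>>> send_rows(commands=[[1,[0.009,-0.041,-0.06],[0,0.0012,0.0011]],[1,[0,0,-0.08],[0,0,0]],[1,[0,0,-0.06],[0,0,0]],[1,[0,0,0],[0,0,0]]])

```text
clock: 14.05
tool_pos: [0.5352, 0.0371, 0.1681]
orientation: [179.9, 0.0, 156.3]
force: [0.1, 0.8, -1.3]
opening: 0.0634
```

```bash
python3 -c "
from h import *
goto([.5355,.0365,.15],157.1)
s=take('wrist','i1')
s=take('side','i1s');crop(s,proj(s,[.535,.037,.12])[0],45,8,'pics/i1sc.png')"
```

```text
now [0.5352 0.0371 0.1681] [1.7994e+02 3.0000e-02 1.5626e+02] F [ 0.1  0.8 -1.3] M [0.   0.14 0.03] op 0.0634
shift units [ 0.0011 -0.0024 -0.0724] turn [-0.0001  0.0001  0.0023]
clk 14.05 pos [0.5352 0.0371 0.1681] ori [1.7994e+02 3.0000e-02 1.5626e+02] F [ 0.07  0.82 -1.34] M [0.002 0.136 0.026] op 0.0634 q [ 24.9  10.2 -21.6  -0.  -58.1 -48.6]
clk 14.1 pos [0.5359 0.0373 0.1692] ori [1.7990e+02 1.0000e-01 1.5631e+02] F [ 0.14  0.84 -0.8 ] M [0.057 0.087 0.001] op 0.0637 q [ 24.9  10.2 -21.5   0.  -58.1 -48.6]
```

View pics/i1.png

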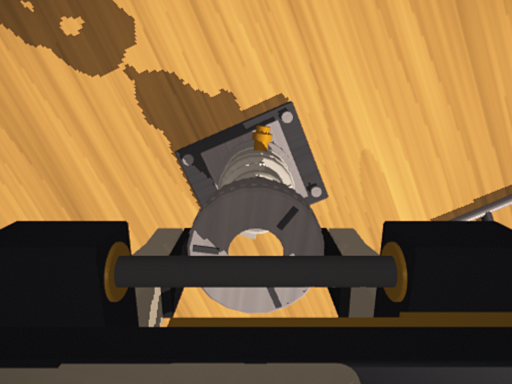

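View pics/i1sc.png

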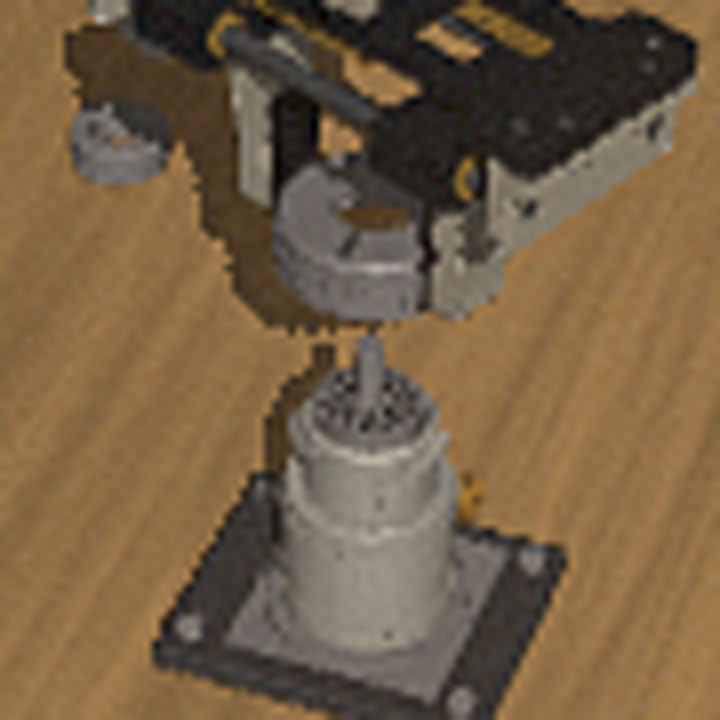

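The wrist view has the ring unmoved in the hand, with bars at (287,217), (205,249) and (274,297). The side view shows the stud below the hole. I'll measure the ring's pose in hand from the bars.

Run:
```python
from h import *
from scipy.optimize import least_squares
s=ld("i1.npz");g=cv2.cvtColor(s["color"],cv2.COLOR_BGR2GRAY)
z=.1681-.0058+.022
B=[]
for (u0,u1,v0,v1) in((272,303,202,232),(190,220,243,255),(264,284,286,309)):
    w=g[v0:v1,u0:u1];loc=w<min(60,(w.min()+np.median(w))/2)
    n,l,st,_=cv2.connectedComponentsWithStats(loc.astype('u1'));i=1+st[1:,4].argmax();v,u=np.nonzero(l==i)
    p=ray(s,u+u0,v+v0,z)[:,:2];c=p.mean(0);d=np.linalg.svd(p-c)[2][0];B.append((c,d));print(len(u),st[i],c,d,w.min(),np.median(w))
# centre: intersection of lines
A=[];b=[]
for c,d in B:
    n=np.array([-d[1],d[0]]);A.append(n);b.append(n@c)
x=np.linalg.lstsq(np.array(A),np.array(b),rcond=None)[0];print("centre",x,np.array(A)@x-b)
for c,d in B: print(np.degrees(np.arctan2(*(c-x)[::-1]))%120,np.hypot(*(c-x)))
```

```text
183 [  5   4  21  24 183] [0.51468023 0.0238512 ] [0.87390509 0.48609658] 30 80.0
7 [25  5  4  3  7] [0.54966783 0.02483353] [-0.58362161  0.81202575] 30 81.0
26 [ 0  0 20  2 26] [0.5339236  0.05277666] [-0.9264624   0.37638732] 31 152.0
centre [0.54240788 0.04291877] [ 0.00318493 -0.00465967  0.00593959]
94.51526860934919 0.033651074072591776
51.87199909896299 0.019488019878611013
10.717216620208262 0.01300619142088969
```

Run:
```python
from h import *
s=ld("i1.npz");im=s["color"][170:320,180:330]
cv2.imwrite("pics/i1z.png",cv2.resize(np.clip(im.astype(float)*1.8,0,255).astype('u1'),None,fx=4,fy=4,interpolation=cv2.INTER_CUBIC))
```

```text
(no output)
```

View pics/i1z.png

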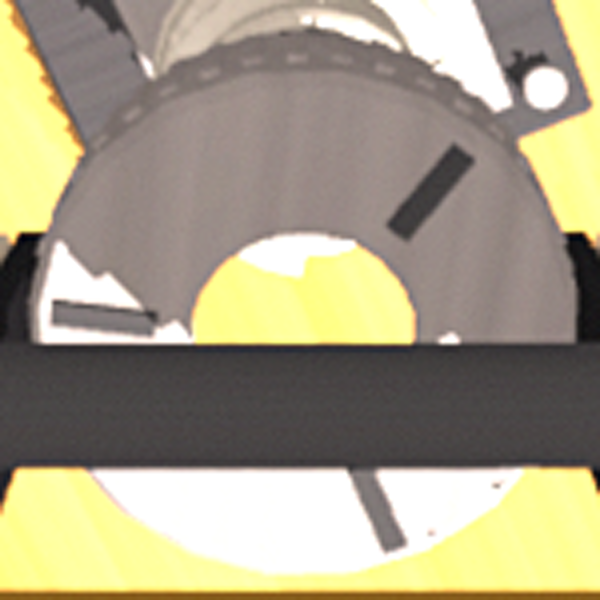

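Run:
```python
from h import *
s=ld("i1.npz");z=.1681-.0058+.022
W=lambda P:(lambda q:ray(s,q[:,0]/4+180-.375,q[:,1]/4+170-.375,z)[:,:2])(np.array(P,float))
o=W([(463,152),(53,312),(397,547)])
A=np.c_[2*o,np.ones(3)];x=np.linalg.solve(A,(o**2).sum(1));c=x[:2];print("circ centre",c,np.sqrt(x[2]+c@c))
i=W([(400,230),(156,323),(362,470)])
A=[];b=[]
for p,q in zip(i,o):
    d=(q-p)/np.hypot(*(q-p));A.append([-d[1],d[0]]);b.append(-d[1]*p[0]+d[0]*p[1]);print("bar dir",np.degrees(np.arctan2(d[1],d[0]))%120)
print("line centre",np.linalg.lstsq(np.array(A),np.array(b),rcond=None)[0])
print("angles",np.degrees(np.arctan2(*(o-c).T[::-1]))%120)
e=W([(300,72),(38,300),(300,573),(578,290),(130,490)])
A=np.c_[2*e,np.ones(len(e))];x=np.linalg.lstsq(A,(e**2).sum(1),rcond=None)[0];print("edge",x[:2],np.sqrt(x[2]+x[:2]@x[:2]))
```

```text
circ centre [0.53485934 0.03505179] 0.028923340088117682
bar dir 89.84007601478851
bar dir 89.67734557922633
bar dir 88.95474686963664
line centre [0.53453331 0.03497386]
angles [89.03554225 88.61083794 88.98403342]
edge [0.53350553 0.03418984] 0.030840432247127254
```

Run:
```python
from h import *
s=ld("i1.npz");C=cloud(s)
for u,v in((255,200),(270,200),(230,215),(300,235),(240,305),(255,195)): print(C[v-1:v+2,u-1:u+2].reshape(-1,3).mean(0))
s=ld("g3.npz");C=cloud(s)
for u,v in((255,200),(270,200),(230,215),(300,235),(240,305),(255,195)): print(C[v-1:v+2,u-1:u+2].reshape(-1,3).mean(0))
```

```text
[0.52452061 0.01072176 0.18400235]
[0.51848377 0.01338163 0.18396371]
[0.53747438 0.01257724 0.18415688]
[0.51250174 0.03399231 0.18404589]
[0.55215873 0.05579511 0.18428803]
[0.52359202 0.00860507 0.18411644]
[0.48956002 0.23905781 0.0219121 ]
[0.4878785  0.24541457 0.02209999]
[0.49893204 0.23001313 0.02221708]
[0.50051458 0.26285834 0.02185148]
[0.54237003 0.24511937 0.0216794 ]
[0.48738089 0.23850059 0.02180682]
```

The ring phase is about 89° at yaw 156.3, which is mid-gap. The ring hasn't slipped: its top is 16 mm above the TCP. I'll descend to just above the rim.

```bash
python3 -c "
from h import *
goto([.536,.0370,.115],156.9)"
```

```text
now [0.5365 0.0374 0.1702] [179.84   0.18 156.38] F [ 0.   0.3 -1.2] M [-0.01  0.03 -0.01] op 0.0638
shift units [-0.0022 -0.0017 -0.2206] turn [-0.0002  0.0006  0.0014]
```

>>> send_rows(commands=[[1,[-0.002,-0.002,-0.07],[-0.0002,0.0006,0.0014]],[1,[0,0,-0.09],[0,0,0]],[1,[0,0,-0.05],[0,0,0]],[1,[0,0,0],[0,0,0]]])

```text
clock: 14.55
tool_pos: [0.539, 0.0388, 0.121]
orientation: [179.7, 0.3, 156.8]
force: [0.4, -0.7, -0.7]
opening: 0.0636
```

```bash
python3 -c "
from h import *
goto([.536,.0370,.108],156.9)"
```

```text
now [0.539  0.0388 0.121 ] [179.72   0.35 156.76] F [ 0.4 -0.7 -0.7] M [0.02 0.12 0.  ] op 0.0636
shift units [-0.0121 -0.0074 -0.052 ] turn [-0.0003  0.0012  0.0004]
```

>>> send_rows(commands=[[1,[-0.012,-0.007,-0.012],[-0.0003,0.0012,0.0004]],[1,[0,0,-0.02],[0,0,0]],[1,[0,0,0],[0,0,0]]])

```text
clock: 14.85
tool_pos: [0.5373, 0.0376, 0.115]
orientation: [179.9, 0.1, 156.9]
force: [0.3, -0.3, -1.5]
opening: 0.0636
```

```bash
python3 -c "
from h import *
goto([.536,.0370,.107],156.9)"
```

```text
now [0.5373 0.0376 0.115 ] [1.7990e+02 1.2000e-01 1.5691e+02] F [ 0.3 -0.3 -1.5] M [ 0.01  0.1  -0.03] op 0.0636
shift units [-0.0053 -0.0024 -0.0319] turn [-0.0001  0.0004 -0.    ]
```

>>> send_rows(commands=[[1,[-0.006,-0.003,-0.012],[-0.0001,0.0004,0]],[1,[-0.001,0,-0.012],[0,0,0]],[1,[0,0,0],[0,0,0]]])

```text
clock: 15.15
tool_pos: [0.536, 0.0369, 0.1096]
orientation: [179.9, 0.1, 156.9]
force: [-0.7, -0.3, -0.3]
opening: 0.0634
```

```bash
python3 -c "
from h import *
goto([.536,.0370,.105],156.9)
s=take('side','j1s');crop(s,proj(s,[.535,.037,.11])[0],40,9,'pics/j1sc.png')"
```

```text
now [0.536  0.0369 0.1096] [1.7993e+02 7.0000e-02 1.5691e+02] F [-0.7 -0.3 -0.3] M [0.02 0.09 0.02] op 0.0634
shift units [-0.0001  0.0003 -0.0183] turn [-0.0001  0.0002 -0.    ]
clk 15.15 pos [0.536  0.0369 0.1096] ori [1.7993e+02 7.0000e-02 1.5691e+02] F [-0.66 -0.33 -0.34] M [0.02  0.087 0.023] op 0.0634 q [ 24.9  13.8 -25.7   0.  -50.3 -48. ]
```

View pics/j1sc.png

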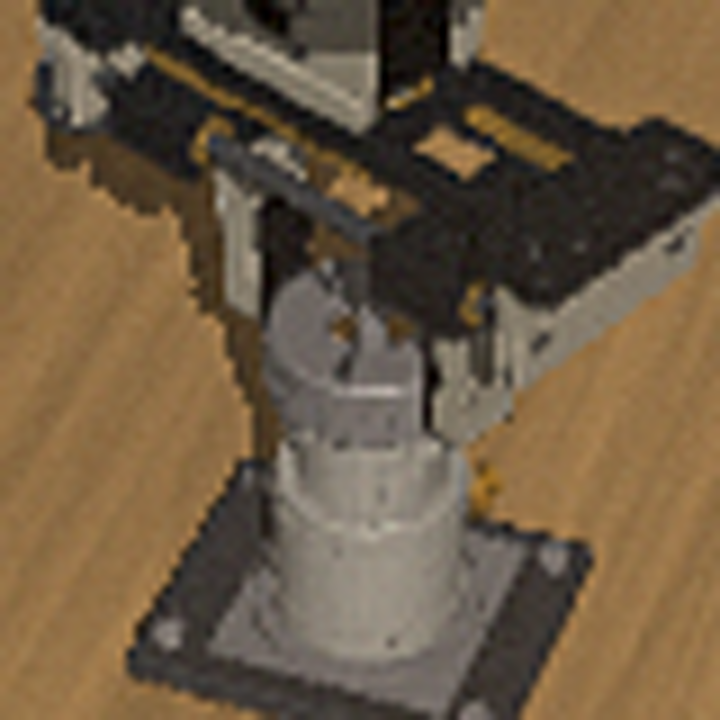

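The stud has entered the hole and the ring sits over the neck. I'll go down in about 1.5–2 mm steps.

>>> send_rows(commands=[[1,[-0.001,0,-0.008],[0,0.0002,0]],[1,[0,0,-0.008],[0,0,0]],[1,[0,0,0],[0,0,0]]])

```text
clock: 15.5
tool_pos: [0.536, 0.037, 0.1056]
orientation: [179.9, 0.0, 156.9]
force: [-0.1, 0.1, -0.4]
opening: 0.0636
```

>>> send_rows(commands=[[1,[0,0,-0.007],[0,0,0]],[1,[0,0,0],[0,0,0]]])

```text
clock: 15.7
tool_pos: [0.536, 0.037, 0.1036]
orientation: [180.0, 0.0, 156.9]
force: [0.6, -0.3, -1.0]
opening: 0.0632
```

>>> send_rows(commands=[[1,[0,0,-0.007],[0,0,0]],[1,[0,0,0],[0,0,0]]])

```text
clock: 15.9
tool_pos: [0.5361, 0.037, 0.1018]
orientation: [179.9, 0.0, 156.9]
force: [-0.2, 0.2, -0.9]
opening: 0.0636
```

```bash
python3 -c "
from h import *
goto([.536,.0370,.1],156.9)"
```

```text
now [0.5361 0.037  0.1018] [1.7994e+02 2.0000e-02 1.5691e+02] F [-0.2  0.2 -0.9] M [0.13 0.09 0.01] op 0.0636
shift units [-0.0004 -0.0002 -0.0072] turn [-0.0001  0.0001 -0.    ]
```

Free so far, with the lugs now reaching the height of the ridge tops. Continuing.

>>> send_rows(commands=[[1,[0,0,-0.007],[0,0,0]],[1,[0,0,0],[0,0,0]]])

```text
clock: 16.1
tool_pos: [0.5362, 0.0371, 0.0999]
orientation: [179.9, 0.0, 156.9]
force: [0.5, 1.5, -0.7]
opening: 0.0635
```

>>> send_rows(commands=[[1,[0,0,-0.007],[0,0,0]],[1,[0,0,0],[0,0,0]]])

```text
clock: 16.3
tool_pos: [0.5361, 0.0371, 0.098]
orientation: [179.9, 0.0, 156.9]
force: [-0.6, 0.1, -1.1]
opening: 0.0638
```

>>> send_rows(commands=[[1,[0,0,-0.007],[0,0,0]],[1,[0,0,0],[0,0,0]]])

```text
clock: 16.5
tool_pos: [0.5361, 0.0372, 0.0961]
orientation: [179.9, 0.0, 156.9]
force: [-1.3, 0.2, -1.9]
opening: 0.0636
```

```bash
python3 -c "
from h import *
goto([.536,.0370,.094],156.9)"
```

```text
now [0.5361 0.0372 0.0961] [1.7993e+02 2.0000e-02 1.5692e+02] F [-1.3  0.2 -1.9] M [0.19 0.11 0.02] op 0.0636
shift units [-0.0002 -0.0009 -0.0083] turn [-0.0001  0.0001 -0.    ]
```

The lugs are in the gaps. The ring should rest at TCP z of about 0.0928.

>>> send_rows(commands=[[1,[0,0,-0.007],[0,0,0]],[1,[0,0,0],[0,0,0]]])

```text
clock: 16.7
tool_pos: [0.536, 0.0372, 0.0942]
orientation: [179.9, 0.0, 156.9]
force: [-0.2, 0.9, -1.9]
opening: 0.0633
```

>>> send_rows(commands=[[1,[0,0,-0.006],[0,0,0]],[1,[0,0,0],[0,0,0]]])

```text
clock: 16.9
tool_pos: [0.5362, 0.0372, 0.0927]
orientation: [179.9, 0.0, 156.9]
force: [-0.1, 1.3, 0.1]
opening: 0.0638
```

```bash
python3 -c "
from h import *
goto([.536,.0370,.0928],156.9)"
```

```text
now [0.5362 0.0372 0.0927] [1.7993e+02 3.0000e-02 1.5692e+02] F [-0.1  1.3  0.1] M [ 0.17  0.34 -0.05] op 0.0638
shift units [-0.0007 -0.001   0.0006] turn [-0.0002  0.0002 -0.    ]
```

The ring is resting on the strainer. Now I'll turn clockwise, starting with the free part.

>>> send_rows(commands=[[1,[0,0,0],[0,0,-0.011]],[1,[0,0,0],[0,0,-0.014]],[1,[0,0,0],[0,0,0]]])

```text
clock: 17.2
tool_pos: [0.5362, 0.037, 0.0928]
orientation: [180.0, 0.0, 147.7]
force: [-0.1, 0.2, -0.2]
opening: 0.0633
```

```bash
python3 -c "
from h import *
goto([.536,.0370,.0928])"
```

```text
now [0.5362 0.037  0.0928] [1.7995e+02 4.0000e-02 1.4766e+02] F [-0.1  0.2 -0.2] M [0.08 0.06 0.02] op 0.0633
shift units [-0.0006  0.0001  0.0001] turn [-0.0001  0.0002 -0.    ]
```

>>> send_rows(commands=[[1,[0,0,0],[0,0,-0.014]],[1,[0,0,0],[0,0,-0.014]],[1,[0,0,0],[0,0,-0.014]],[1,[0,0,0],[0,0,0]]])

```text
clock: 17.6
tool_pos: [0.5363, 0.0368, 0.0928]
orientation: [180.0, 0.0, 132.6]
force: [0.1, -0.1, -0.6]
opening: 0.0638
```

```bash
python3 -c "
from h import *
goto([.536,.0370,.0928])"
```

```text
now [0.5363 0.0368 0.0928] [1.7995e+02 5.0000e-02 1.3260e+02] F [ 0.1 -0.1 -0.6] M [ 0.01  0.04 -0.01] op 0.0638
shift units [-0.0011  0.0007  0.0001] turn [ 0.      0.0002 -0.    ]
```

>>> send_rows(commands=[[1,[0,0,0],[0,0,-0.012]],[1,[0,0,0],[0,0,-0.012]],[1,[0,0,0],[0,0,-0.012]],[1,[0,0,0],[0,0,0]]])

```text
clock: 18.0
tool_pos: [0.5364, 0.0367, 0.0928]
orientation: [180.0, 0.1, 120.2]
force: [-0.2, -0.1, -0.8]
opening: 0.0638
```

```bash
python3 -c "
from h import *
goto([.536,.0370,.0928])"
```

```text
now [0.5364 0.0367 0.0928] [1.7995e+02 6.0000e-02 1.2022e+02] F [-0.2 -0.1 -0.8] M [ 0.02 -0.01  0.03] op 0.0638
shift units [-0.0014  0.0013  0.    ] turn [ 0.0001  0.0002 -0.    ]
```

Turned 36.7°. From here I'll follow the thread down at 5.5 mm/rad.

>>> send_rows(commands=[[1,[0,0,0],[0,0,-0.012]],[1,[0,0,-0.0015],[0,0,-0.012]],[1,[0,0,-0.0015],[0,0,-0.012]],[1,[0,0,0],[0,0,0]]])

```text
clock: 18.4
tool_pos: [0.5364, 0.0368, 0.092]
orientation: [179.9, 0.1, 108.0]
force: [0.3, -0.4, -0.3]
opening: 0.0639
```

```bash
python3 -c "
from h import *
goto([.536,.0370,.0918])"
```

```text
now [0.5364 0.0368 0.092 ] [1.7994e+02 5.0000e-02 1.0804e+02] F [ 0.3 -0.4 -0.3] M [ 0.    0.11 -0.05] op 0.0639
shift units [-0.0018  0.0006 -0.0007] turn [ 0.0001  0.0002 -0.    ]
```

>>> send_rows(commands=[[1,[0,0,-0.0016],[0,0,-0.012]],[1,[0,0,-0.0016],[0,0,-0.012]],[1,[0,0,-0.0016],[0,0,-0.012]],[1,[0,0,0],[0,0,0]]])

```text
clock: 18.8
tool_pos: [0.5367, 0.0367, 0.091]
orientation: [179.9, 0.1, 96.0]
force: [-0.6, -0.1, -0.7]
opening: 0.0639
```

```bash
python3 -c "
from h import *
goto([.536,.0370,.0908])"
```

```text
now [0.5367 0.0367 0.091 ] [1.7991e+02 8.0000e-02 9.6020e+01] F [-0.6 -0.1 -0.7] M [ 0.15 -0.03 -0.08] op 0.0639
shift units [-0.0029  0.0011 -0.0007] turn [ 0.0002  0.0003 -0.    ]
```

>>> send_rows(commands=[[1,[0,0,-0.0018],[0,0,-0.012]],[1,[0,0,-0.0018],[0,0,-0.012]],[1,[0,0,-0.0018],[0,0,-0.012]],[1,[0,0,0],[0,0,0]]])

```text
clock: 19.2
tool_pos: [0.5368, 0.0364, 0.0899]
orientation: [179.9, 0.1, 84.1]
force: [-0.1, -0.5, -0.7]
opening: 0.0636
```

```bash
python3 -c "
from h import *
goto([.536,.0370,.0908])
take('wrist','k1')"
```

```text
now [0.5368 0.0364 0.0899] [1.799e+02 1.200e-01 8.410e+01] F [-0.1 -0.5 -0.7] M [ 0.12  0.03 -0.12] op 0.0636
shift units [-0.0033  0.0024  0.0035] turn [ 0.0004  0.0002 -0.    ]
clk 19.2 pos [0.5368 0.0364 0.0899] ori [1.799e+02 1.200e-01 8.410e+01] F [-0.11 -0.47 -0.65] M [ 0.12   0.032 -0.123] op 0.0636 q [  24.9   15.3  -27.     0.2  -47.7 -120.9]
```

View pics/k1.png

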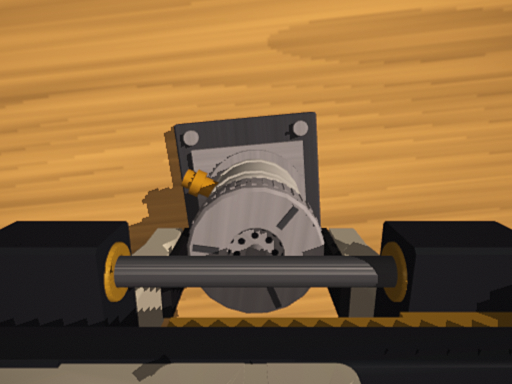

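The bars are still at (288,217) and (274,297) in the hand, so the ring turns with it. It's at 73°. I'll continue toward the stop in smaller steps.

>>> send_rows(commands=[[1,[0,0,-0.0014],[0,0,-0.01]],[1,[0,0,-0.0012],[0,0,-0.01]],[1,[0,0,0],[0,0,0]]])

```text
clock: 19.55
tool_pos: [0.5367, 0.0362, 0.0893]
orientation: [179.9, 0.1, 77.7]
force: [0.6, -0.4, -2.2]
opening: 0.0634
```

```bash
python3 -c "
from h import *
goto([.536,.0370,.089])"
```

```text
now [0.5367 0.0362 0.0893] [1.7991e+02 1.4000e-01 7.7730e+01] F [ 0.6 -0.4 -2.2] M [ 0.07 -0.16 -0.22] op 0.0634
shift units [-0.0029  0.0031 -0.0014] turn [ 0.0004  0.0002 -0.    ]
```

>>> send_rows(commands=[[1,[0,0,-0.001],[0,0,-0.009]],[1,[0,0,0],[0,0,0]]])

```text
clock: 19.75
tool_pos: [0.5367, 0.0361, 0.0892]
orientation: [179.9, 0.2, 75.0]
force: [-0.9, -0.8, -1.4]
opening: 0.0635
```

```bash
python3 -c "
from h import *
goto([.536,.0370,.089])"
```

```text
now [0.5367 0.0361 0.0892] [1.7991e+02 1.5000e-01 7.5020e+01] F [-0.9 -0.8 -1.4] M [-0.08 -0.01 -0.13] op 0.0635
shift units [-0.0029  0.0035 -0.0006] turn [ 0.0005  0.0001 -0.    ]
```

>>> send_rows(commands=[[1,[0,0,-0.001],[0,0,-0.01]],[1,[0,0,0],[0,0,0]]])

```text
clock: 19.95
tool_pos: [0.537, 0.0358, 0.0891]
orientation: [179.9, 0.2, 72.0]
force: [-0.1, -1.5, -2.5]
opening: 0.0636
```

```bash
cat > bar.py <<'E'
from h import *
def bar(f):
    s=ld(f+".npz");g=cv2.cvtColor(s["color"],cv2.COLOR_BGR2GRAY)
    w=g[202:232,268:305];l=(w<(int(w.min())+np.median(w))/2).astype('u1')
    n,l,st,ce=cv2.connectedComponentsWithStats(l);i=1+st[1:,4].argmax();v,u=np.nonzero(l==i)
    p=np.c_[u,v]-np.c_[u,v].mean(0);d=np.linalg.svd(p)[2][0]
    print(f,st[i,4],ce[i]+[268,202],"ang",np.degrees(np.arctan2(d[1],d[0]))%180)
E
python3 -c "
from bar import *
goto([.536,.0370,.089]);take('wrist','k2')
for f in('i1','k1','k2'):bar(f)"
```

```text
now [0.537  0.0358 0.0891] [179.88   0.2   72.05] F [-0.1 -1.5 -2.5] M [-0.19 -0.19  0.44] op 0.0636
shift units [-0.0039  0.0049 -0.0005] turn [ 0.0006  0.0001 -0.    ]
clk 19.95 pos [0.537  0.0358 0.0891] ori [179.88   0.2   72.05] F [-0.07 -1.47 -2.53] M [-0.187 -0.194  0.437] op 0.0636 q [  24.9   15.4  -27.     0.3  -47.7 -133. ]
i1 183 [287.12021858 217.56284153] ang 129.91733673176103
k1 185 [286.93513514 217.52432432] ang 130.23174766312317
k2 187 [286.05347594 215.87165775] ang 128.7716120422879
```

The moment jumped to +0.44 N m and the bar lags the hand by about 1.5°, which looks like the hard stop. One more gentle nudge should confirm it.

>>> send_rows(commands=[[1,[-0.001,0.001,0],[0,0,-0.008]],[1,[0,0,0],[0,0,0]]])

```text
clock: 20.2
tool_pos: [0.5369, 0.0357, 0.0892]
orientation: [179.9, 0.2, 69.8]
force: [-0.8, 0.2, -1.7]
opening: 0.0639
```

```bash
python3 -c "
from bar import *
goto([.536,.0370,.089]);take('wrist','k3')
for f in('k2','k3'):bar(f)"
```

```text
now [0.5369 0.0357 0.0892] [179.86   0.25  69.75] F [-0.8  0.2 -1.7] M [-0.25 -0.03  0.74] op 0.0639
shift units [-0.0034  0.0051 -0.0008] turn [ 0.0008  0.0001 -0.    ]
clk 20.2 pos [0.5369 0.0357 0.0892] ori [179.86   0.25  69.75] F [-0.79  0.25 -1.65] M [-0.246 -0.031  0.738] op 0.0639 q [  24.9   15.4  -27.     0.4  -47.7 -135.4]
k2 187 [286.05347594 215.87165775] ang 128.7716120422879
k3 184 [284.5        214.92391304] ang 126.95903674879709
```

It's at the hard stop: 0.74 N m, the hand moved 2.3° and the ring stayed. I'll release, back off and check.

>>> send_rows(commands=[[0,[0,0,0],[0,0,0]],[0,[0,0,0],[0,0,0]],[0,[0,0,0],[0,0,0]],[0,[0,0,0],[0,0,0]],[0,[0,0,0],[0,0,0]]])

```text
clock: 20.75
tool_pos: [0.5372, 0.0365, 0.0896]
orientation: [179.8, 0.1, 70.0]
force: [1.1, -0.1, -0.4]
opening: 0.0874
```

```bash
python3 -c "
from bar import *
goto([.536,.0370,.089]);take('wrist','l0')
bar('l0')"
```

```text
now [0.5372 0.0365 0.0896] [1.7984e+02 1.1000e-01 6.9980e+01] F [ 1.1 -0.1 -0.4] M [-0.04  0.03 -0.  ] op 0.0874
shift units [-0.005   0.002  -0.0023] turn [ 0.0004  0.0003 -0.    ]
clk 20.75 pos [0.5372 0.0365 0.0896] ori [1.7984e+02 1.1000e-01 6.9980e+01] F [ 1.15 -0.1  -0.4 ] M [-0.045  0.029 -0.002] op 0.0874 q [  24.9   15.3  -27.     0.3  -47.7 -135.1]
l0 185 [281.45945946 213.88648649] ang 125.81181607922476
```

View pics/l0.png

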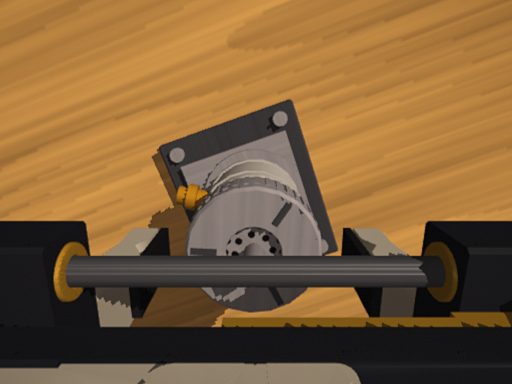

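Both fingers are clear of the ring. Now straight up, then a final look.

>>> send_rows(commands=[[0,[-0.002,0,0.04],[0,0,0]],[0,[0,0,0.1],[0,0,0]],[0,[0,0,0.16],[0,0,0]],[0,[0,0,0.16],[0,0,0]],[0,[0.08,-0.03,0.16],[0,0,0]],[0,[0.1,-0.04,0.06],[0,0,0]],[0,[0.06,-0.02,0],[0,0,0]],[0,[0,0,0],[0,0,0]],[0,[0,0,0],[0,0,0]]])

```text
clock: 21.7
tool_pos: [0.5957, 0.0119, 0.2739]
orientation: [179.6, 0.1, 70.0]
force: [-0.9, 0.2, 0.8]
opening: 0.088
```

Run:
```python
from h import *
s=take('wrist','m1');take('top','m1t');take('side','m1s')
c=proj(s,[.535,.037,.1])[0];crop(s,c,75,5,'pics/m1c.png')
C=cloud(s)
rr=np.hypot(C[...,0]-.5352,C[...,1]-.0365)
m=(rr<.030)&(rr>.0145)&(C[...,2]>.09)&(C[...,2]<.125);m[220:]=0
p=C[m];q=p-p.mean(0)
print("ring top",len(p),p.mean(0),np.median(p[:,2]),(np.linalg.lstsq(np.c_[q[:,:2],np.ones(len(q))],q[:,2],rcond=None)[0]*57.3).round(2))
m=(rr<.007)&(C[...,2]>.115);print("stud",C[m].mean(0),m.sum())
m=(rr>.0075)&(rr<.012)&(C[...,2]<.107)&(C[...,2]>.085);print("disk top",np.median(C[m][:,2]),m.sum())
g=cv2.cvtColor(s["color"],cv2.COLOR_BGR2GRAY).astype(np.float32)
an=np.radians(np.arange(0,360,1.));rs=np.arange(.019,.027,.0005);Aa,Rr=np.meshgrid(an,rs);x=p.mean(0)
uv=proj(s,np.stack([x[0]+Rr*np.cos(Aa),x[1]+Rr*np.sin(Aa),0*Aa+.105],-1).reshape(-1,3)).astype(np.float32).reshape(*Aa.shape,2)
pr=cv2.remap(g,uv[...,0],uv[...,1],cv2.INTER_LINEAR).mean(0);f=sum(np.roll(pr,-k*120) for k in range(3))
print("bar phase",np.argsort(f[:120])[:4])
a,b=ld("a_top.npz"),ld("m1t.npz");d=cv2.absdiff(a["color"],b["color"]).max(2)
cv2.imwrite("pics/m1d.png",np.hstack([b["color"][60:320,90:450],cv2.cvtColor(d,cv2.COLOR_GRAY2BGR)[60:320,90:450]]))
```

```text
clk 21.7 pos [0.5957 0.0119 0.2739] ori [1.7964e+02 6.0000e-02 7.0030e+01] F [-0.89  0.24  0.83] M [-0.036  0.101  0.032] op 0.088 q [  20.1   11.4   -5.9    0.3  -72.5 -130.2]
clk 21.75 pos [0.5955 0.012  0.2737] ori [1.7965e+02 7.0000e-02 7.0050e+01] F [-0.11  0.91 -0.38] M [-0.021 -0.084 -0.037] op 0.0876 q [  20.1   11.4   -5.9    0.3  -72.5 -130.2]
clk 21.8 pos [0.5953 0.0121 0.2734] ori [1.7967e+02 8.0000e-02 7.0060e+01] F [-0.68  0.1  -0.32] M [-0.027 -0.024  0.024] op 0.0877 q [  20.1   11.4   -5.9    0.3  -72.5 -130.2]
ring top 2519 [0.53442495 0.03677435 0.10523278] 0.10521550968188742 [ 0.06  0.04 -0.  ]
stud [0.53054339 0.03599351 0.39924533] 933
disk top 0.10124757806256784 317
bar phase [7 6 8 5]
```

View pics/m1c.png

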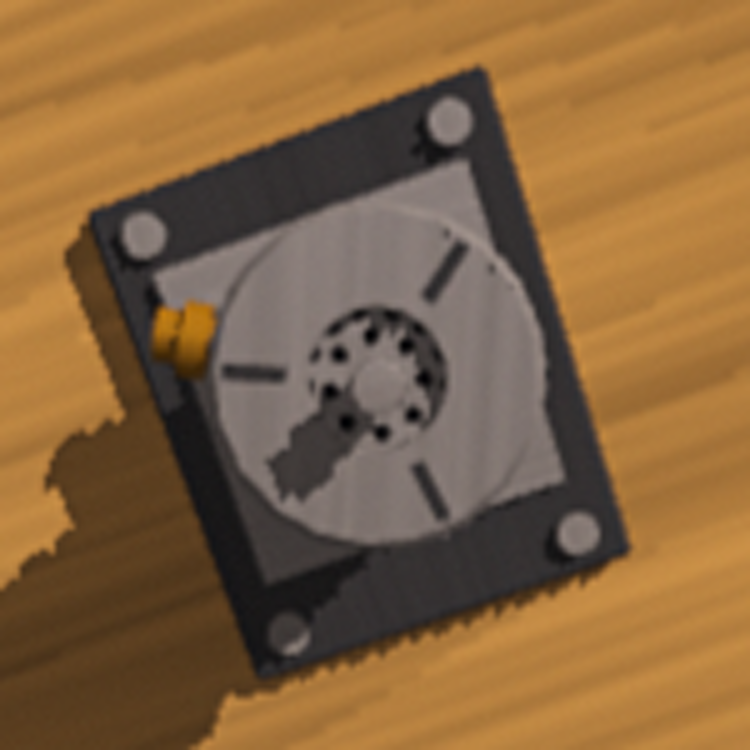

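View pics/m1s.png

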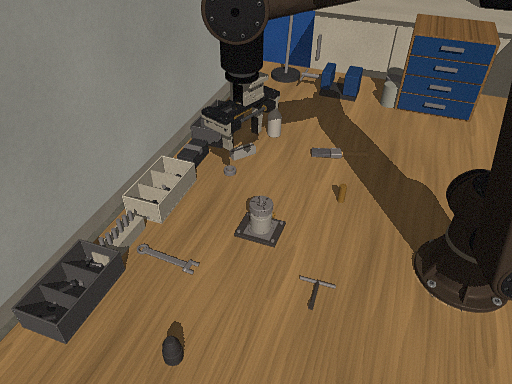

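View pics/m1d.png

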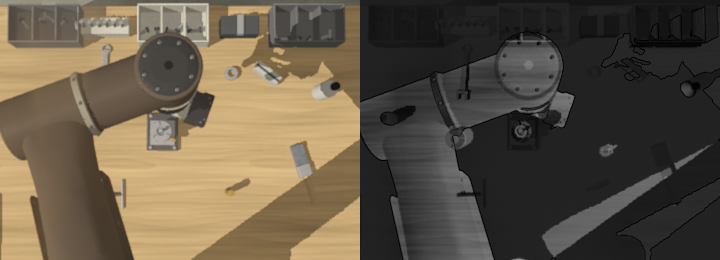

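The ring is flat with its top at 105.2 mm, and the disk is pressed down to 101.2 mm. The bystanders I can see are where they were. I'll hand in.

```bash
python3 -c "
from plant import order;print(order.close_job())"
```

```text
the job is handed in; nothing more can be done
None
```

The strainer is refitted and the job is handed in, at about 22 s on the clock. The arm was clear of everything with the gripper open.

- **Strainer:** I set it stud up into the mouth. It met the seat with 2.3 N at the expected height, and I let go. It then lay flat, top at 104.9 mm and tilted about 0.1°.
- **Ring:** I lined it up with the gaps (the cup is turned about -30°) and lowered it without resistance. I screwed it clockwise about 83° to the hard stop. There the turning moment rose to 0.74 N m and the ring stopped turning while the hand slipped on round it.
- **Last checks after letting go:**
  - The ring's top is level at 105.2 mm, against about 105 mm expected at the stop.
  - Its bars sit at 7°, about 82.5° from mid-gap.
  - The disk's top is pressed down to about 101.2 mm under the flange.
- **Bystanders:** all looked unmoved in the final pictures. The arm hid part of the top view, including the wrench and the drill chuck, and for those I relied on the side view.
- **Disagreements:**
  - Camera estimates of the ring's and cup's centres differed by 1–2 mm, within the calibration error, and no side force appeared.
  - My early tilt corrections used the wrong axes and tipped the empty gripper by up to 3°. I levelled it before gripping anything.
  - My depth check of the stud in the last picture picked up gripper pixels, so I ignored it. The picture shows the stud standing in the ring's hole.

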